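# Upend the orange-lidded parts jar and stand it on the green disc

### The job

Check that the screw lid of the parts jar with the orange lid holds: pick the jar up and turn it over in the air until its lid points steeply downwards (30 degrees or more below level is enough, it need not be straight down), keep it so for about a second, then turn it back and stand it upright, wholly on the green disc, setting it down rather than dropping it. Leave the jars with the blue and the black lid standing where they are.

Things in the scene. Friction and masses are not known exactly. Their poses are not given: they have to be found in the camera images.
- orange_jar: The jar to check: closed, rigid, light grey plastic, 48 mm in diameter, straight wall from 0 to 88 mm with a paper band, orange screw lid 44 mm in diameter from 92 to 115 mm (115 mm in all). 0.2 to 0.4 kg, centred near mid-height. Starts loose and upright on the bench; can be gripped across the wall with the tool slanting 45 degrees. Origin: centre of its underside; z along its axis to the lid.
- blue_jar: Bystander: the same jar, same sizes, with a blue lid, standing upright on the bench at least 110 mm (between centres) from the others. Origin: centre of its underside, z towards the lid. To be left alone.
- black_jar: Bystander: the same jar, same sizes, with a black lid, standing upright on the bench. Origin: centre of its underside, z towards the lid. To be left alone.
- disc: Flat round green plastic disc fixed to the white bench, 120 mm in diameter, 6 mm thick; the checked jar is to stand on it. Origin: centre of its underside, on the bench; its top lies 6 mm higher. z up.
There are look-alikes about, which are no part of the job. Leave any brown or grey look-alike of the disc alone.

How it is judged:
On the way:
1. the orange-lidded jar is held in the air, clear of the bench, its lid pointing at least 20 degrees below level (axis tilted by more than 110 degrees), for half a second (angle between orange_jar's own z axis and vertical above 1.92 rad and height (world z) of orange_jar above 0.12 m and contact force between the fingers and orange_jar above 0.5 N), for 0.5 s.
At the end, for the whole second after the job is handed in: The orange-lidded jar, having been upended, stands upright (within 10 degrees) and at rest with its underside on the green disc, its axis within 37 mm of the disc's centre; the blue- and black-lidded jars stand upright within 20 mm of where they were (angle between each of orange_jar, blue_jar, black_jar's own z axis and vertical below 0.17 rad and horizontal distance between orange_jar and disc below 0.037 m and z of orange_jar in the frame of disc between 0.003 and 0.012 m and linear speed of orange_jar below 0.02 m/s and distance of each of blue_jar, black_jar from where it was at the start of the episode below 0.02 m); the robot touches nothing.
It fails at once if the orange-lidded jar falls: it moves faster than 0.5 m/s with no finger touching it (contact force between the fingers and orange_jar below 0.01 N and linear speed of orange_jar above 0.5 m/s).
It fails at once if a bystander jar is tipped or pushed away by more than 20 mm (angle between any of blue_jar, black_jar's own z axis and vertical above 0.35 rad or distance of any of blue_jar, black_jar from where it was at the start of the episode above 0.02 m).
It also fails if it takes over 48 s, if anything falls off the work surface, if the arm or the gripper's body presses on something with over 40 N, if the wrist force passes 120 N, or if a joint passes its speed limit or range.

### The arm

A 6-joint arm with a two-finger parallel gripper is mounted at the origin on the work surface. World frame = base frame: x ahead of the robot, y to its left, z up, the work surface at z = 0. Lengths are in m, angles in rad, forces in N, time in s.
With the tool pointing down it reaches from about 0.375 to 0.9 m from the base axis. Payload 3.1 kg.
Tool frame: the origin (TCP) lies midway between the tips of the shut fingers; the grasp point (between the pads) lies 19 mm behind it; z points along the fingers, y is the direction in which the jaws open and shut (so a half turn about z gives the same grasp; the last joint's range is limited). The gripper opens to 85 mm and grips with 20 to 120 N. Pads are 22 mm wide; open, the fingers measure 114 mm over their backs; the gripper's body (76 mm by 85 mm) begins 54 mm behind the grasp point. The pads swing forward as they close: fully open they stand 13 mm farther back than shut.
Start: joints at [-1.365, 0.527, 1.433, -0, 1.181, -0.178], TCP at [0.235, -0.579, 0.231] pointing down, gripper open.
Joint ranges: [-3.08, 3.08], [-0.75, 2.2], [0.22, 2.44], [-1.43, 4.57], [0, 2.65], [-2.85, 2.85]. Speed limits (rad/s): [2.79, 2.79, 3.14, 3.14, 3.14, 3.14].

### API

Orientations are given as a unit quaternion [x, y, z, w].
In Python, from station import manip gives the robot as it stands.
- The arm moves only by the tool servo_tool, never from a script. Its argument "motion" is a list of rows, each a list of 7 numbers: the shift along the tool's x, y, z in mm, then the turn, a rotation vector about the tool's x, y, z in rad, then the opening, from -1 (shut) to 1 (fully open), so that 0 is half open. In form: [[x, y, z, rx, ry, rz, hand], ...]. A call has 1 to 12 rows; each row shifts and turns the pose as measured when the row begins, along the tool's axes as they then stand; what a row does not reach is not made up. A row lasts 1/12 s, in which the tool goes at most 41.7 mm and 7.16 degrees, less where a joint would pass 70% of its speed; a pose out of reach is approached as far as the arm can. A call with a gripper value outside its range is refused whole. The fingers move at their own pace and stop on an object; "grip_force" is the grip in N (left out, the last holds). Time passes only in rows, so rows that do not move let the fingers close. It gives the time, the measured TCP pose, the force and the opening at its end, in the units of the state.
- manip.sense(): the state, without advancing time (a new reading comes with each control period).
- manip.snapshot(name): name is "scene" or "top" or "wrist"; returns a dict with "frame" (480x640x3 uint8, red, green, blue), "mtx" (3x3 intrinsics, pixels), "world_from_camera" (4x4, takes a point from camera to world coordinates). Camera axes: x right, y up, looking along -z (the intrinsics and any distortion apply to the point x, -y, -z); pixel columns grow to the right and rows downward; lengths in m; the calibration is good to about 2 mm. The wrist camera is an equidistant fisheye: a pixel r from the principal point sees the ray r / f radians off the axis. A picture is of the moment at which its call begins. There is no depth.
- manip.sign_off(): hands the job in, once; it reports no verdict.
The state is a dict: "t": time; "q": joint angles; "qd": joint speeds; "tau": joint torques, N m; "tcp_pos": TCP position; "tool_rot": TCP orientation; "force": force on the tool from outside, world axes, zero at the start; "ft_torque": the same for the moment, N m; "finger_gap": opening from 0.0 (shut) to 1.0 (fully open).
Only numpy, scipy, OpenCV 4.12 (cv2) and the standard library are available. Lean on these libraries where they do the work, as an engineer would, in place of code of your own. Each camera call takes 0.05 s, during which the arm holds its last target.

## Working session

There is one attempt and no reset: what is moved stays moved. The work goes in short steps, Python scripts to look and compute and a tool call to move; the robot and the scene stay as the last step left them, time stands still between calls to the robot, and variables do not carry over. Pictures are saved under pics/ and viewed, and the job is handed in when it is done.

Besides the shell and the picture viewer there is one more tool, called after "Request:" as name([rows], argument=value, ...), one row to a line, values as JSON. servo_tool: Moves the arm, as the interface text tells. Its arguments: {"type":"object","properties":{"motion":{"type":"array"},"grip_force":{"type":"number"}},"required":["motion"]}

```bash
ls; mkdir -p pics
python3 - <<'E'
from station import manip
import cv2
print(manip.sense())
for n in ("scene","top","wrist"):
    s=manip.snapshot(n); cv2.imwrite(f"pics/{n}0.png",s["frame"][:,:,::-1]); print(n,s["mtx"].tolist(),s["world_from_camera"].round(4).tolist())
E
```

```text
pics
{'t': 0.0, 'q': array([-1.36452961e+00,  5.28448209e-01,  1.43390640e+00,  2.80626052e-06,
        1.18143219e+00, -1.78491156e-01]), 'qd': array([ 0.00021376, -0.00093207,  0.00077451, -0.0009403 ,  0.00079688,
       -0.00080906]), 'tau': array([ 1.96327160e-04, -4.42346406e+01, -1.78026474e+01, -2.83698309e-04,
        8.34082573e-03, -7.58068275e-07]), 'tcp_pos': array([ 0.23446608, -0.57856944,  0.23034337]), 'tool_rot': array([ 9.81551685e-01,  1.91193844e-01, -1.39380352e-05, -1.09698626e-03]), 'force': array([ 0.47546776, -0.98506136,  0.17941861]), 'ft_torque': array([-0.03737228,  0.00028789, -0.0165187 ]), 'finger_gap': 1.0022658283539183}
scene [[509.6359348962374, 0.0, 325.6291948307218], [0.0, 509.6359348962374, 236.14676786294834], [0.0, 0.0, 1.0]] [[-0.2908, -0.5389, 0.7906, 1.3837], [0.9565, -0.1428, 0.2544, 0.2565], [-0.0242, 0.8302, 0.557, 0.6632], [0.0, 0.0, 0.0, 1.0]]
top [[475.11866910248733, 0.0, 317.0792741185716], [0.0, 475.11866910248733, 244.18019064421694], [0.0, 0.0, 1.0]] [[0.0207, 0.9967, -0.0784, 0.426], [-0.9998, 0.021, 0.0037, -0.0296], [0.0053, 0.0783, 0.9969, 0.9914], [0.0, 0.0, 0.0, 1.0]]
wrist [[371.64829954431775, 0.0, 319.0509988659297], [0.0, 371.64829954431775, 241.58412496949384], [0.0, 0.0, 1.0]] [[0.3764, 0.8808, 0.2872, 0.3079], [-0.9264, 0.3585, 0.1147, -0.55], [-0.0019, -0.3093, 0.951, 0.3727], [0.0, 0.0, 0.0, 1.0]]
```

View pics/scene0.png

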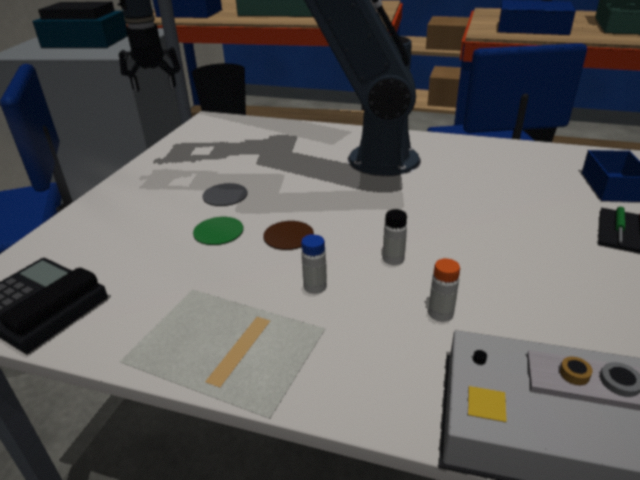

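View pics/top0.png

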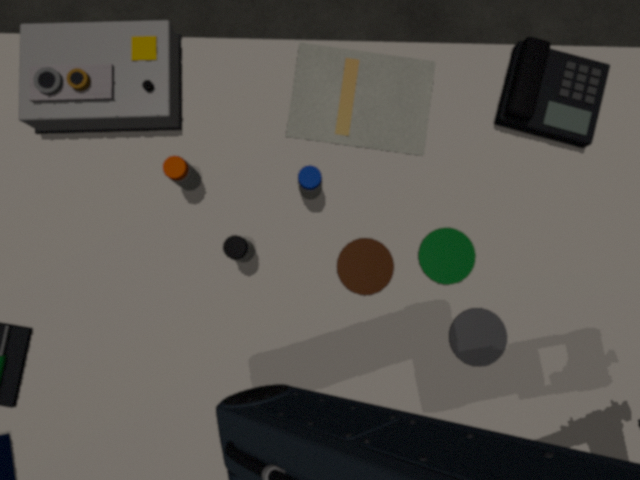

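View pics/wrist0.png

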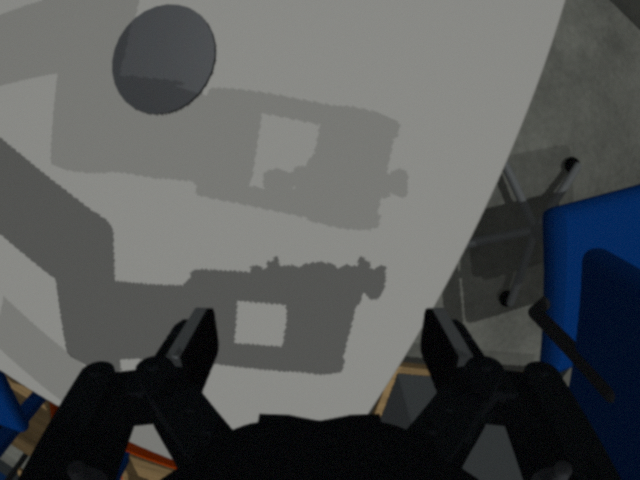

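The scene view shows the orange lid at (446,268), blue at (313,243), black at (396,218) and the green disc at (218,230). In the top view they are at (176,167), (310,178), (236,247) and (447,256). The brown and grey discs are the look-alikes. Next I measure positions.

```bash
cat > h.py <<'E'
import numpy as np, cv2
from station import manip
def ray(s,u,v):
    K=s["mtx"];T=s["world_from_camera"]
    d=np.array([(u-K[0,2])/K[0,0],-(v-K[1,2])/K[1,1],-1.]); return T[:3,3],T[:3,:3]@d
def onz(s,u,v,z):
    o,d=ray(s,u,v); return o+d*(z-o[2])/d[2]
def tri(a,b):
    A=np.zeros((3,3));B=np.zeros(3)
    for o,d in (a,b):
        d=d/np.linalg.norm(d);P=np.eye(3)-np.outer(d,d);A+=P;B+=P@o
    return np.linalg.solve(A,B)
def mask(f,c):
    h=cv2.cvtColor(f,cv2.COLOR_RGB2HSV)
    R={"orange":((4,170,120),(16,255,255)),"blue":((105,150,60),(125,255,255)),"green":((55,120,50),(80,255,255)),"black":((0,0,0),(180,255,45))}[c]
    return cv2.inRange(h,*map(np.array,R))
def blobs(f,c,roi,mn=80):
    m=mask(f,c); z=np.zeros_like(m); x0,y0,x1,y1=roi; z[y0:y1,x0:x1]=m[y0:y1,x0:x1]
    n,l,st,ce=cv2.connectedComponentsWithStats(z)
    return [(st[i].tolist(),ce[i].round(1).tolist()) for i in range(1,n) if st[i,4]>mn]
E
python3 - <<'E'
from h import *
S=manip.snapshot("scene");T=manip.snapshot("top")
R={"orange":((400,240,480,300),(150,140,205,195)),"blue":((290,220,340,260),(285,150,335,205)),"black":((375,200,415,235),(215,225,255,265)),"green":((180,200,260,260),(400,210,490,300))}
for c,(a,b) in R.items():
    A=blobs(S["frame"],c,a);B=blobs(T["frame"],c,b);print(c,A,B)
    z=.115 if c!="green" else .006
    if A and B: print(" tri",tri(ray(S,*A[0][1]),ray(T,*B[0][1])).round(4), "top", onz(T,*B[0][1],z).round(4),"scene",onz(S,*A[0][1],z-(.008 if z>.1 else 0)).round(4))
E
```

```text
orange [([436, 259, 23, 14, 252], [447.1, 265.8])] [([164, 156, 20, 20, 306], [173.2, 165.9])]
 tri [0.6368 0.2402 0.1123] top [0.6362 0.2394 0.115 ] scene [0.6296 0.24   0.107 ]
blue [([302, 235, 22, 20, 334], [312.4, 244.1])] [([299, 167, 22, 22, 380], [309.3, 177.2])]
 tri [ 0.6228 -0.0156  0.1039] top [ 0.6203 -0.0157  0.115 ] scene [ 0.6269 -0.0141  0.107 ]
black [([386, 210, 20, 18, 315], [395.5, 218.7])] [([224, 236, 30, 25, 546], [238.0, 248.5])]
 tri [0.4843 0.1181 0.0989] top [0.4839 0.113  0.115 ] scene [0.496  0.1225 0.107 ]
green [([194, 218, 48, 26, 975], [217.8, 230.4])] [([419, 229, 56, 55, 2401], [446.4, 255.7])]
 tri [ 4.854e-01 -3.040e-01  3.000e-04] top [ 0.4852 -0.3027  0.006 ] scene [ 0.4932 -0.2988  0.006 ]
```

```bash
cat >> h.py <<'E'
from scipy.spatial.transform import Rotation as Ro, Slerp
def pose():
    s=manip.sense(); return s,np.array(s["tcp_pos"]),Ro.from_quat(s["tool_rot"])
def toolR(h,slant,roll=0):
    h,s=np.radians([h,slant])
    z=np.array([np.cos(s)*np.cos(h),np.cos(s)*np.sin(h),-np.sin(s)])
    x=np.array([np.sin(s)*np.cos(h),np.sin(s)*np.sin(h),np.cos(s)])
    return Ro.from_matrix(np.array([x,np.cross(z,x),z]).T)*Ro.from_rotvec([0,0,np.radians(roll)])
def plan(p1,R1,hand,n=None,step=35.,ang=6.5,show=12):
    s,p,R=pose(); p1=np.array(p1)
    rv=(R.inv()*R1).as_rotvec(); d=np.linalg.norm(p1-p)*1000
    n=n or int(max(1,np.ceil(max(d/step,np.degrees(np.linalg.norm(rv))/ang))))
    r=rv/n
    print("t",round(s["t"],2),"dist",d.round(1),"ang",np.degrees(np.linalg.norm(rv)).round(1),"rows",n,"q",s["q"].round(2),"gap",round(s["finger_gap"],3),"F",s["force"].round(1))
    for i in range(min(n,show)):
        Ri=R*Ro.from_rotvec(rv*i/n)
        t=Ri.inv().apply((p1-p)/n*1000)
        print([*t.round(1).tolist(),*r.round(3).tolist(),hand])
E
python3 - <<'E'
from h import *
S=manip.snapshot("scene");T=manip.snapshot("top")
for nm,s,roi in(("top",T,(150,140,205,200)),("scene",S,(420,250,480,300))):
    h=cv2.cvtColor(s["frame"],cv2.COLOR_RGB2HSV); m=((h[...,1]>140)&((h[...,0]<20)|(h[...,0]>172))).astype(np.uint8)
    z=np.zeros_like(m);x0,y0,x1,y1=roi;z[y0:y1,x0:x1]=m[y0:y1,x0:x1]
    c=max(cv2.findContours(z,0,2)[0],key=cv2.contourArea);print(nm,cv2.minEnclosingCircle(c),cv2.boundingRect(c))
    if nm=="top": print(onz(T,*cv2.minEnclosingCircle(c)[0],.115))
print(onz(T,236,247,.115),onz(T,310,178,.115))
# orange jar base bottom in scene, green disc
print("base front",onz(S,442,320,0))
g=cv2.resize(S["frame"][230:340,390:500],None,fx=5,fy=5,interpolation=2);g2=cv2.resize(T["frame"][130:240,140:250],None,fx=5,fy=5,interpolation=2)
cv2.imwrite("pics/z.png",np.hstack([g,g2])[:,:,::-1][:, :, :].copy()[::1] if 0 else cv2.resize(np.hstack([g,g2])[:,:,::-1],(800,400)))
E
```

```text
top ((175.36842346191406, 167.6842041015625), 12.905574798583984) (163, 156, 25, 24)
[0.63287834 0.23515808 0.115     ]
scene ((446.5, 270.0), 13.086352348327637) (435, 259, 25, 23)
[0.48655292 0.11678299 0.115     ] [ 0.61881147 -0.01708635  0.115     ]
base front [0.65487858 0.24464276 0.        ]
```

View pics/z.png

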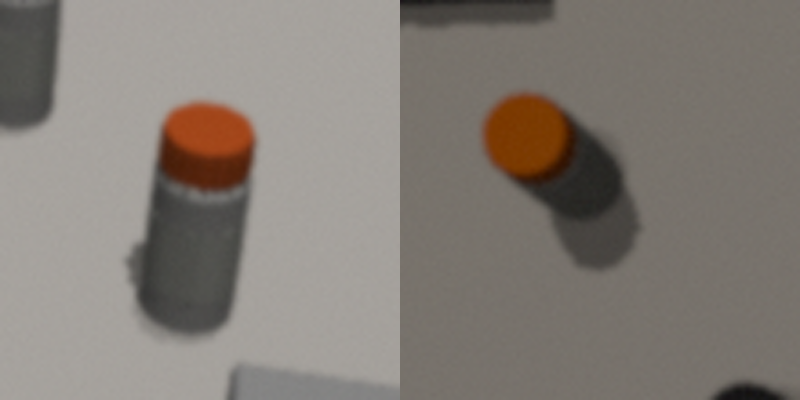

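The lid's top face is centred at about (174,167) in the top view and (447,266) in the scene view. That puts the jar at about (0.635, 0.239).

Run:
```python
from h import *
plan([.48,.2,.26],toolR(0,35),1,show=30)
```

```text
t 0.35 dist 817.3 ang 58.9 rows 24 q [-1.36  0.53  1.43 -0.    1.18 -0.18] gap 1.001 F [0.2 0.3 0.4]
[21.7, -26.3, -1.2, -0.008, 0.039, 0.015, 1]
[21.3, -26.6, -0.5, -0.008, 0.039, 0.015, 1]
[20.9, -26.9, 0.1, -0.008, 0.039, 0.015, 1]
[20.5, -27.2, 0.7, -0.008, 0.039, 0.015, 1]
[20.1, -27.5, 1.3, -0.008, 0.039, 0.015, 1]
[19.6, -27.8, 1.9, -0.008, 0.039, 0.015, 1]
[19.1, -28.1, 2.4, -0.008, 0.039, 0.015, 1]
[18.6, -28.4, 2.9, -0.008, 0.039, 0.015, 1]
[18.0, -28.7, 3.4, -0.008, 0.039, 0.015, 1]
[17.5, -29.0, 3.9, -0.008, 0.039, 0.015, 1]
[16.9, -29.3, 4.4, -0.008, 0.039, 0.015, 1]
[16.2, -29.5, 4.8, -0.008, 0.039, 0.015, 1]
[15.6, -29.8, 5.2, -0.008, 0.039, 0.015, 1]
[15.0, -30.1, 5.6, -0.008, 0.039, 0.015, 1]
[14.3, -30.3, 5.9, -0.008, 0.039, 0.015, 1]
[13.6, -30.6, 6.2, -0.008, 0.039, 0.015, 1]
[12.9, -30.8, 6.5, -0.008, 0.039, 0.015, 1]
[12.2, -31.1, 6.8, -0.008, 0.039, 0.015, 1]
[11.4, -31.3, 7.0, -0.008, 0.039, 0.015, 1]
[10.7, -31.5, 7.2, -0.008, 0.039, 0.015, 1]
[9.9, -31.7, 7.3, -0.008, 0.039, 0.015, 1]
[9.2, -31.9, 7.5, -0.008, 0.039, 0.015, 1]
[8.4, -32.1, 7.6, -0.008, 0.039, 0.015, 1]
[7.6, -32.3, 7.6, -0.008, 0.039, 0.015, 1]
```

Request:
servo_tool([
  [21.7,-26.3,-1.2,-0.008,0.039,0.015,1],
  [21.3,-26.6,-0.5,-0.008,0.039,0.015,1],
  [20.9,-26.9,0.1,-0.008,0.039,0.015,1],
  [20.5,-27.2,0.7,-0.008,0.039,0.015,1],
  [20.1,-27.5,1.3,-0.008,0.039,0.015,1],
  [19.6,-27.8,1.9,-0.008,0.039,0.015,1],
  [19.1,-28.1,2.4,-0.008,0.039,0.015,1],
  [18.6,-28.4,2.9,-0.008,0.039,0.015,1],
  [18,-28.7,3.4,-0.008,0.039,0.015,1],
  [17.5,-29,3.9,-0.008,0.039,0.015,1],
  [16.9,-29.3,4.4,-0.008,0.039,0.015,1],
  [16.2,-29.5,4.8,-0.008,0.039,0.015,1],
], grip_force=60)

```text
t: 1.35
tcp_pos: [0.3643, -0.1845, 0.2447]
tool_rot: [0.965, 0.09, 0.247, 0.011]
force: [0.8, 0.2, -0.3]
finger_gap: 1.0
```

Run:
```python
from h import *
print(pose()[1])
plan([.48,.2,.26],toolR(0,35),1,show=12)
```

```text
[ 0.36426768 -0.18454449  0.24471863]
t 1.35 dist 401.9 ang 28.2 rows 12 q [-1.1   0.11  2.22  0.72  0.72 -0.24] gap 1.0 F [ 0.8  0.2 -0.3]
[14.7, -29.8, 4.2, -0.005, 0.038, 0.014, 1]
[14.1, -30.0, 4.6, -0.005, 0.038, 0.014, 1]
[13.4, -30.3, 5.0, -0.005, 0.038, 0.014, 1]
[12.8, -30.5, 5.3, -0.005, 0.038, 0.014, 1]
[12.2, -30.7, 5.6, -0.005, 0.038, 0.014, 1]
[11.5, -30.9, 5.9, -0.005, 0.038, 0.014, 1]
[10.8, -31.1, 6.2, -0.005, 0.038, 0.014, 1]
[10.1, -31.3, 6.4, -0.005, 0.038, 0.014, 1]
[9.5, -31.4, 6.6, -0.005, 0.038, 0.014, 1]
[8.7, -31.6, 6.8, -0.005, 0.038, 0.014, 1]
[8.0, -31.8, 7.0, -0.005, 0.038, 0.014, 1]
[7.3, -31.9, 7.1, -0.005, 0.038, 0.014, 1]
```

Run:
```python
from h import *
plan([.56,.0,.30],toolR(0,60),1,show=12)
```

```text
t 1.35 dist 274.6 ang 10.5 rows 8 q [-1.1   0.11  2.22  0.72  0.72 -0.24] gap 1.0 F [ 0.8  0.2 -0.3]
[28.5, -18.1, 6.2, -0.003, 0.003, 0.023, 1]
[28.1, -18.8, 6.2, -0.003, 0.003, 0.023, 1]
[27.6, -19.4, 6.2, -0.003, 0.003, 0.023, 1]
[27.2, -20.1, 6.2, -0.003, 0.003, 0.023, 1]
[26.7, -20.7, 6.2, -0.003, 0.003, 0.023, 1]
[26.2, -21.3, 6.2, -0.003, 0.003, 0.023, 1]
[25.7, -21.9, 6.3, -0.003, 0.003, 0.023, 1]
[25.2, -22.5, 6.3, -0.003, 0.003, 0.023, 1]
```

Request:
servo_tool([
  [28.5,-18.1,6.2,-0.003,0.003,0.023,1],
  [28.1,-18.8,6.2,-0.003,0.003,0.023,1],
  [27.6,-19.4,6.2,-0.003,0.003,0.023,1],
  [27.2,-20.1,6.2,-0.003,0.003,0.023,1],
  [26.7,-20.7,6.2,-0.003,0.003,0.023,1],
  [26.2,-21.3,6.2,-0.003,0.003,0.023,1],
  [25.7,-21.9,6.3,-0.003,0.003,0.023,1],
  [25.2,-22.5,6.3,-0.003,0.003,0.023,1],
])

```text
t: 2.02
tcp_pos: [0.5595, 0.0099, 0.3031]
tool_rot: [0.965, -0.009, 0.261, -0.004]
force: [0.3, -1.4, -0.2]
finger_gap: 1.001
```

Run:
```python
from h import *
print(pose()[1])
plan([.55,.22,.26],toolR(0,35),1,show=12)
```

```text
[0.55953961 0.00987995 0.3030879 ]
t 2.02 dist 214.7 ang 24.8 rows 7 q [-0.25  0.19  1.9   0.24  0.56  1.16] gap 1.001 F [ 0.3 -1.4 -0.2]
[-4.8, -29.9, 4.7, 0.0, 0.062, -0.003, 1]
[-5.0, -29.9, 4.4, 0.0, 0.062, -0.003, 1]
[-5.2, -29.9, 4.1, 0.0, 0.062, -0.003, 1]
[-5.4, -30.0, 3.8, 0.0, 0.062, -0.003, 1]
[-5.5, -30.0, 3.5, 0.0, 0.062, -0.003, 1]
[-5.6, -30.0, 3.1, 0.0, 0.062, -0.003, 1]
[-5.7, -30.0, 2.8, 0.0, 0.062, -0.003, 1]
```

```bash
cat > k.py <<'E'
from h import *
E
python3 - <<'E'
from h import *
from scipy.optimize import least_squares
D=[([-1.3645,.5284,1.4339,0,1.1814,-.1785],[.23447,-.57857,.23034],[.98155,.19119,0,-.0011])]
s,p,R=pose(); D.append((s["q"],p,R.as_quat()))
for q,p,r in D:
    Y=lambda a:Ro.from_euler('y',a);Z=lambda a:Ro.from_euler('z',a)
    F=Z(q[0])*Y(q[1]+q[2])*Z(q[3])*Y(q[4])*Z(q[5])
    print((F.inv()*Ro.from_quat(r)).as_rotvec().round(4))
    Rz=Ro.from_quat(r).as_matrix()[:,2]
    print("in q1 frame tcp",Z(-q[0]).apply(p).round(4),"toolz",Z(-q[0]).apply(Rz).round(3))
E
```

```text
[0.0000e+00 1.0000e-04 1.5708e+00]
in q1 frame tcp [0.6143 0.111  0.2303] toolz [-0.002  0.    -1.   ]
[0.     0.     1.5708]
in q1 frame tcp [0.5394 0.149  0.3031] toolz [ 0.487  0.128 -0.864]
```

```bash
cat > k.py <<'E'
from h import *
from scipy.optimize import least_squares
Y=lambda a:Ro.from_euler('y',a);Z=lambda a:Ro.from_euler('z',a)
def fk(q,P):
    L1,L2,L3,h,d=P[:5]; 
    R=Z(q[0])*Y(q[1]+q[2])*Z(q[3])*Y(q[4])*Z(q[5]+np.pi/2)
    p=Z(q[0]).apply(np.array([0,d,h])+Y(q[1]).apply([0,0,L1])+Y(q[1]+q[2]).apply([0,0,L2]))+R.apply([0,0,L3])
    return p,R
def fit(D):
    f=lambda P:np.concatenate([fk(q,P)[0]-p for q,p in D])
    return least_squares(f,[.6,.4,.3,.15,.11])
LO=np.array([-3.08,-.75,.22,-1.43,0,-2.85]);HI=np.array([3.08,2.2,2.44,4.57,2.65,2.85])
def ik(p,R,P,q0,tries=1):
    def f(q):
        a,b=fk(q,P); return np.r_[(a-p)*3,(b.inv()*R).as_rotvec()]
    return least_squares(f,np.clip(q0,LO+1e-3,HI-1e-3),bounds=(LO,HI))
E
python3 - <<'E'
from k import *
s,p,R=pose()
D=[([-1.36453,.52845,1.43391,0,1.18143,-.17849],np.array([.23447,-.57857,.23034])),(s["q"],p),([-1.1,.11,2.22,.72,.72,-.24],np.array([.36427,-.18454,.24472]))]
r=fit(D);print(r.x.round(4),np.abs(r.fun).max())
np.save("P.npy",r.x)
P=r.x
rng=np.random.default_rng(0)
for sl in(25,35,45):
  for h in(-20,0,20,40,60,80):
    R1=toolR(h,sl); g=np.array([.635,.239,.06]); p1=g+.019*R1.as_matrix()[:,2]
    out=set()
    for i in range(25):
        q=ik(p1,R1,P,rng.uniform(LO,HI))
        if q.cost<1e-6: out.add(tuple(q.x.round(1)))
    print(sl,h,[tuple(map(float,o)) for o in list(out)[:4]])
E
```

```text
[0.6674 0.298  0.2963 0.0536 0.1114] 0.018331843601193998
25 -20 [(0.5, 0.9, 2.3, 3.9, 1.2, -1.5)]
25 0 []
25 20 []
25 40 []
25 60 [(-0.2, 0.9, 2.3, 1.9, 1.2, -1.6)]
25 80 [(-0.2, 0.9, 2.0, 1.5, 1.1, -1.4)]
35 -20 [(0.4, 0.8, 2.2, 4.0, 0.9, -1.7)]
35 0 [(0.3, 0.8, 2.4, 3.4, 1.0, -1.5)]
35 20 []
35 40 [(-0.0, 0.8, 2.4, 2.4, 1.0, -1.6)]
35 60 [(-0.1, 0.8, 2.2, 1.9, 0.9, -1.5)]
35 80 [(-0.2, 0.8, 2.0, 1.4, 1.0, -1.2)]
45 -20 [(0.4, 0.7, 2.1, 4.1, 0.6, -1.9)]
45 0 [(0.3, 0.7, 2.3, 3.5, 0.6, -1.6)]
45 20 [(0.1, 0.7, 2.3, 2.9, 0.7, -1.5)]
45 40 [(0.0, 0.7, 2.3, 2.3, 0.7, -1.4)]
45 60 [(-0.1, 0.7, 2.1, 1.7, 0.7, -1.2)]
45 80 [(-0.1, 0.8, 1.9, 1.2, 0.8, -1.0)]
```

Run:
```python
from k import *
T=manip.snapshot("top");S=manip.snapshot("scene")
# box near corner: top-surface corner in both views
for uv in [(170,117),(172,128),(182,130)]: print(uv,[onz(T,*uv,z).round(3).tolist() for z in(0,.05,.08)])
print("tri corner",tri(ray(T,170,117),ray(S,455,335)).round(3))
P=np.load("P.npy")
for a in [(.60,.12,.28,72,50),(.60,.12,.2,72,38)]:
    q=ik(np.array(a[:3]),toolR(*a[3:]),P,pose()[0]["q"]);print(q.cost,q.x.round(2))
plan([.60,.12,.28],toolR(72,50),.6,show=14)
```

```text
(170, 117) [[0.77, 0.286, 0.0], [0.752, 0.27, 0.05], [0.742, 0.261, 0.08]]
(172, 128) [[0.746, 0.281, 0.0], [0.73, 0.265, 0.05], [0.72, 0.256, 0.08]]
(182, 130) [[0.742, 0.259, 0.0], [0.726, 0.245, 0.05], [0.716, 0.236, 0.08]]
tri corner [0.749 0.269 0.058]
1.459214206636868e-23 [-0.32  0.43  1.68  0.77  1.17 -0.37]
3.3769351941383013e-29 [-0.4   0.55  1.96  1.08  1.1  -0.84]
t 2.12 dist 117.6 ang 72.9 rows 12 q [-0.25  0.19  1.89  0.25  0.56  1.16] gap 0.999 F [ 0.1 -0.1 -0.4]
[1.5, -9.1, 3.4, 0.06, 0.011, -0.087, 0.6]
[2.2, -8.7, 4.0, 0.06, 0.011, -0.087, 0.6]
[2.9, -8.2, 4.5, 0.06, 0.011, -0.087, 0.6]
[3.6, -7.6, 5.0, 0.06, 0.011, -0.087, 0.6]
[4.1, -7.0, 5.5, 0.06, 0.011, -0.087, 0.6]
[4.6, -6.2, 6.0, 0.06, 0.011, -0.087, 0.6]
[5.1, -5.5, 6.4, 0.06, 0.011, -0.087, 0.6]
[5.4, -4.6, 6.7, 0.06, 0.011, -0.087, 0.6]
[5.7, -3.7, 7.0, 0.06, 0.011, -0.087, 0.6]
[5.9, -2.8, 7.3, 0.06, 0.011, -0.087, 0.6]
[6.0, -1.8, 7.5, 0.06, 0.011, -0.087, 0.6]
[6.1, -0.8, 7.7, 0.06, 0.011, -0.087, 0.6]
```

Request:
servo_tool([
  [1.5,-9.1,3.4,0.06,0.011,-0.087,0.6],
  [2.2,-8.7,4.0,0.06,0.011,-0.087,0.6],
  [2.9,-8.2,4.5,0.06,0.011,-0.087,0.6],
  [3.6,-7.6,5.0,0.06,0.011,-0.087,0.6],
  [4.1,-7.0,5.5,0.06,0.011,-0.087,0.6],
  [4.6,-6.2,6.0,0.06,0.011,-0.087,0.6],
  [5.1,-5.5,6.4,0.06,0.011,-0.087,0.6],
  [5.4,-4.6,6.7,0.06,0.011,-0.087,0.6],
  [5.7,-3.7,7.0,0.06,0.011,-0.087,0.6],
  [5.9,-2.8,7.3,0.06,0.011,-0.087,0.6],
  [6.0,-1.8,7.5,0.06,0.011,-0.087,0.6],
  [6.1,-0.8,7.7,0.06,0.011,-0.087,0.6],
])

```text
t: 3.12
tcp_pos: [0.5905, 0.1186, 0.2786]
tool_rot: [0.751, 0.565, 0.275, -0.202]
force: [0.7, -0.1, 0.2]
finger_gap: 0.798
```

Run:
```python
from k import *
s,p,R=pose();print(p,s["q"].tolist())
# pregrasp: 110 mm back along tool
R1=toolR(72,38);z=R1.as_matrix()[:,2];g=np.array([.635,.239,.062]);tp=g+.019*z
print("tcp grasp",tp)
plan(tp-.11*z,R1,.6)
S=manip.snapshot("scene");cv2.imwrite("pics/s1.png",S["frame"][:,:,::-1])
W=manip.snapshot("wrist");cv2.imwrite("pics/w1.png",W["frame"][:,:,::-1])
```

```text
[0.59049785 0.11855539 0.27857706] [-0.3255739966880234, 0.44155231254835325, 1.6705278813885718, 0.7640437241789562, 1.1852114095877118, -0.40157993454083885]
tcp grasp [0.63962667 0.25323941 0.05030243]
t 3.12 dist 170.3 ang 12.2 rows 5 q [-0.33  0.44  1.67  0.76  1.19 -0.4 ] gap 0.798 F [ 0.7 -0.1  0.2]
[-11.9, 1.2, 31.9, -0.004, 0.042, 0.005, 0.6]
[-13.3, 1.1, 31.3, -0.004, 0.042, 0.005, 0.6]
[-14.6, 1.1, 30.8, -0.004, 0.042, 0.005, 0.6]
[-15.9, 1.1, 30.1, -0.004, 0.042, 0.005, 0.6]
[-17.1, 1.0, 29.4, -0.004, 0.042, 0.005, 0.6]
```

View pics/w1.png

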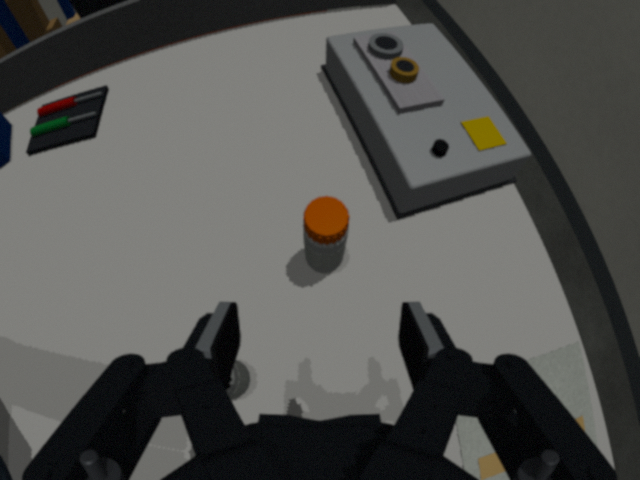

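The wrist view shows the orange jar at (326,230), almost centred between the fingers. The black jar at (235,378) is behind and beside the left finger.

Request:
servo_tool([
  [-11.9,1.2,31.9,-0.004,0.042,0.005,0.6],
  [-13.3,1.1,31.3,-0.004,0.042,0.005,0.6],
  [-14.6,1.1,30.8,-0.004,0.042,0.005,0.6],
  [-15.9,1.1,30.1,-0.004,0.042,0.005,0.6],
  [-17.1,1.0,29.4,-0.004,0.042,0.005,0.6],
])

```text
t: 3.63
tcp_pos: [0.6239, 0.1647, 0.1242]
tool_rot: [0.73, 0.524, 0.366, -0.243]
force: [0.4, -0.2, 0.2]
finger_gap: 0.798
```

Run:
```python
from k import *
s,p,R=pose();print(p)
W=manip.snapshot("wrist");cv2.imwrite("pics/w2.png",W["frame"][:,:,::-1])
# lid top centre by fisheye ray
f=W["frame"];h=cv2.cvtColor(f,cv2.COLOR_RGB2HSV);m=((h[...,1]>170)&((h[...,0]<16))&(h[...,2]>90)).astype(np.uint8)
m[:120]=0;m[330:]=0;m[:,:200]=0;m[:,420:]=0
c=max(cv2.findContours(m,0,2)[0],key=cv2.contourArea);print(cv2.boundingRect(c),cv2.minEnclosingCircle(c))
K=W["mtx"];Tw=W["world_from_camera"]
def fray(u,v):
    x,y=u-K[0,2],v-K[1,2];r=np.hypot(x,y);t=r/K[0,0]
    return Tw[:3,3],Tw[:3,:3]@np.array([np.sin(t)*x/r,-np.sin(t)*y/r,-np.cos(t)])
x,y,w,hh=cv2.boundingRect(c)
o,d=fray(x+w/2,y+hh/2);print("lid mid-height guess",(o+d*(.107-o[2])/d[2]).round(4))
R1=toolR(72,38);z=R1.as_matrix()[:,2];g=np.array([.635,.239,.062]);tp=g+.019*z
plan(tp,R1,.6,n=4)
```

```text
[0.62389528 0.16469769 0.1241944 ]
(257, 173, 77, 57) ((295.0, 206.5), 38.08224868774414)
lid mid-height guess [0.6368 0.2413 0.107 ]
t 3.68 dist 109.3 ang 1.6 rows 4 q [-0.31  0.79  1.79  1.21  1.   -0.9 ] gap 0.8 F [ -1.2  -0.8 -12. ]
[1.5, -2.8, 27.1, 0.007, 0.0, -0.002, 0.6]
[1.5, -2.6, 27.2, 0.007, 0.0, -0.002, 0.6]
[1.5, -2.4, 27.2, 0.007, 0.0, -0.002, 0.6]
[1.5, -2.3, 27.2, 0.007, 0.0, -0.002, 0.6]
```

View pics/w2.png

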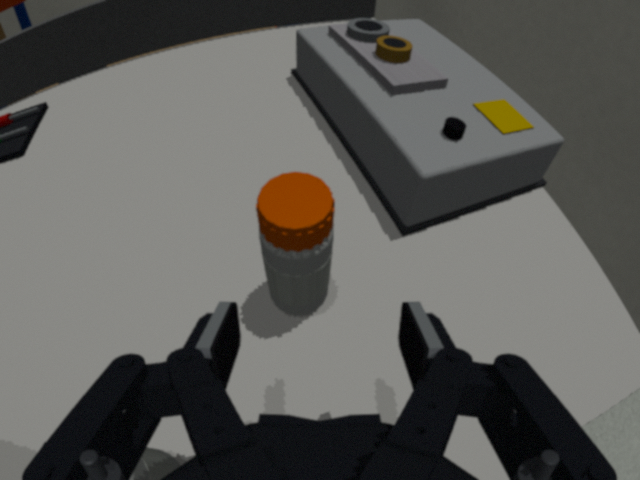

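Run:
```python
from k import *
s,p,R=pose();print(p,s["force"])
S=manip.snapshot("scene");cv2.imwrite("pics/s2.png",S["frame"][:,:,::-1])
print(manip.sense()["force"])
R1=toolR(72,38);z=R1.as_matrix()[:,2];g=np.array([.636,.240,.062]);tp=g+.019*z
plan(tp,R1,.6,n=5)
```

```text
[0.61988879 0.16569984 0.11266337] [ -1.17732903  -0.7535775  -11.98545947]
[-0.21616391  0.12969978  0.04041168]
t 3.73 dist 112.5 ang 1.5 rows 5 q [-0.31  0.78  1.79  1.2   1.01 -0.89] gap 0.799 F [-0.2  0.1  0. ]
[0.8, -2.0, 22.4, 0.005, 0.0, -0.001, 0.6]
[0.8, -1.9, 22.4, 0.005, 0.0, -0.001, 0.6]
[0.8, -1.8, 22.4, 0.005, 0.0, -0.001, 0.6]
[0.8, -1.6, 22.4, 0.005, 0.0, -0.001, 0.6]
[0.8, -1.5, 22.4, 0.005, 0.0, -0.001, 0.6]
```

View pics/s2.png

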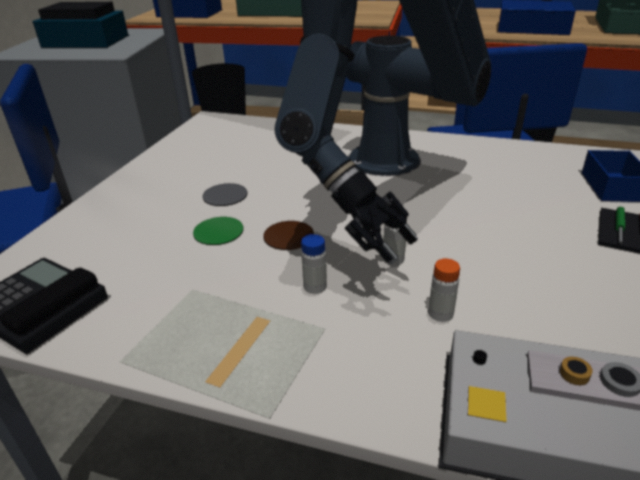

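The 12 N reading was a deceleration transient and force is back to 0. All the jars are standing, so I'm advancing.

Request:
servo_tool([
  [0.8,-2.0,22.4,0.005,0,-0.001,0.6],
  [0.8,-1.9,22.4,0.005,0,-0.001,0.6],
  [0.8,-1.8,22.4,0.005,0,-0.001,0.6],
  [0.8,-1.6,22.4,0.005,0,-0.001,0.6],
])

```text
t: 4.07
tcp_pos: [0.6399, 0.2314, 0.0709]
tool_rot: [0.732, 0.522, 0.357, -0.252]
force: [-0.4, 0.2, -0.5]
finger_gap: 0.801
```

Run:
```python
from k import *
s,p,R=pose();print(p,s["force"])
W=manip.snapshot("wrist");cv2.imwrite("pics/w3.png",W["frame"][:,:,::-1])
R1=toolR(72,38);z=R1.as_matrix()[:,2];g=np.array([.636,.240,.062]);tp=g+.019*z
plan(tp,R1,.6,n=2)
```

```text
[0.63987229 0.23142258 0.07093734] [-0.35619519  0.22288784 -0.47080668]
t 4.12 dist 27.7 ang 0.9 rows 2 q [-0.17  0.88  1.73  1.31  0.93 -0.91] gap 0.798 F [ 1.7  2.1 -1.1]
[-1.7, -2.6, 13.5, 0.007, 0.001, -0.004, 0.6]
[-1.7, -2.5, 13.5, 0.007, 0.001, -0.004, 0.6]
```

View pics/w3.png

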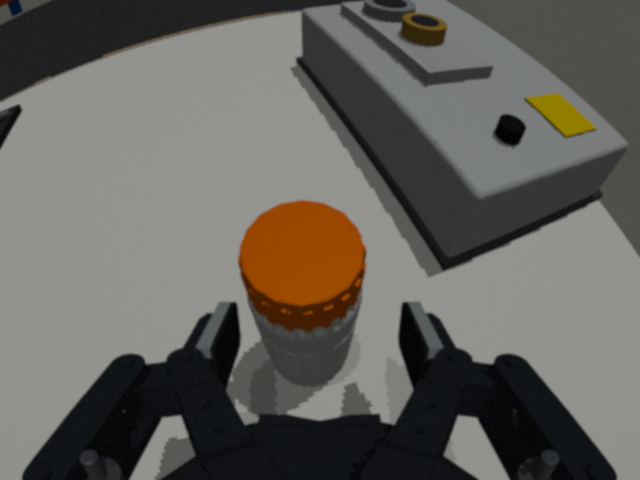

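The jar is slightly left of centre (x about 306 against 320), which matches the planned −5 mm shift. Next I finish the approach, let it settle and then close.

Request:
servo_tool([
  [-1.7,-2.6,13.5,0.007,0.001,-0.004,0.6],
  [-1.7,-2.5,13.5,0.007,0.001,-0.004,0.6],
  [0,0,0,0,0,0,0.6],
])

```text
t: 4.37
tcp_pos: [0.6428, 0.2548, 0.0571]
tool_rot: [0.725, 0.53, 0.357, -0.255]
force: [0.4, 0.4, 0.0]
finger_gap: 0.798
```

Run:
```python
from k import *
s,p,R=pose();print(p,s["force"])
W=manip.snapshot("wrist");cv2.imwrite("pics/w4.png",W["frame"][:,:,::-1])
R1=toolR(72,38);z=R1.as_matrix()[:,2];g=np.array([.636,.240,.062]);tp=g+.019*z
plan(tp,R1,.6,n=2)
```

```text
[0.64282281 0.25484652 0.05708777] [0.43676946 0.42371794 0.01549567]
t 4.42 dist 8.0 ang 0.6 rows 2 q [-0.14  0.91  1.71  1.34  0.92 -0.92] gap 0.802 F [-0.1  0.3 -0. ]
[-3.2, -1.3, 2.0, 0.003, -0.001, 0.004, 0.6]
[-3.2, -1.3, 2.0, 0.003, -0.001, 0.004, 0.6]
```

View pics/w4.png

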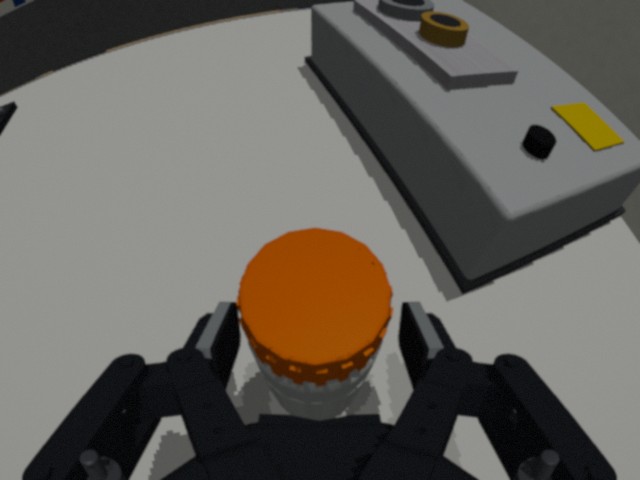

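The jar is centred between the pads. I'll drop 6 mm and close.

Request:
servo_tool([
  [-3.2,-1.0,2.0,0.003,-0.001,0.004,0.6],
  [-2.5,-0.5,1.5,0,0,0,0.6],
  [0,0,0,0,0,0,-0.2],
  [0,0,0,0,0,0,-0.2],
  [0,0,0,0,0,0,-0.2],
  [0,0,0,0,0,0,-0.2],
  [0,0,0,0,0,0,-0.2],
  [0,0,0,0,0,0,-0.2],
], grip_force=70)

```text
t: 5.08
tcp_pos: [0.6419, 0.2516, 0.0542]
tool_rot: [0.726, 0.528, 0.358, -0.256]
force: [0.5, 1.1, -0.3]
finger_gap: 0.54
```

Run:
```python
from k import *
s,p,R=pose();print(p,s["force"],s["finger_gap"],s["q"].tolist(),R.as_matrix()[:,2])
W=manip.snapshot("wrist");cv2.imwrite("pics/w5.png",W["frame"][:,:,::-1])
plan(p+[0,0,.06],R,-.2,n=5)
```

```text
[0.6419353  0.25159197 0.05416831] [ 0.51216544  1.12370005 -0.25259129] 0.5398500570405117 [-0.14499599321190781, 0.9133066887614004, 1.7165700146800003, 1.3438742344683492, 0.9240117569549409, -0.9299679857712692] [ 0.24944329  0.74938906 -0.61334663]
t 5.13 dist 60.0 ang 0.0 rows 5 q [-0.14  0.91  1.72  1.34  0.92 -0.93] gap 0.547 F [0.  1.  0.1]
[9.5, 0.1, -7.4, -0.0, 0.0, 0.0, -0.2]
[9.5, 0.1, -7.4, -0.0, 0.0, 0.0, -0.2]
[9.5, 0.1, -7.4, -0.0, 0.0, 0.0, -0.2]
[9.5, 0.1, -7.4, -0.0, 0.0, 0.0, -0.2]
[9.5, 0.1, -7.4, -0.0, 0.0, 0.0, -0.2]
```

View pics/w5.png

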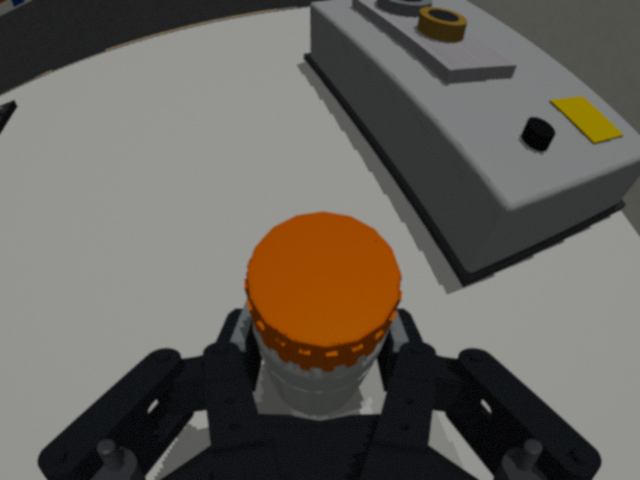

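The jar is gripped at gap 0.54, about 46 mm. Now I lift.

Request:
servo_tool([
  [0,0,0,0,0,0,-0.6],
  [4,0,-3,0,0,0,-0.6],
  [8,0,-6.2,0,0,0,-0.6],
  [12,0,-9.3,0,0,0,-0.6],
  [16,0,-12.4,0,0,0,-0.6],
  [16,0,-12.4,0,0,0,-0.6],
  [16,0,-12.4,0,0,0,-0.6],
  [16,0,-12.4,0,0,0,-0.6],
  [16,0,-12.4,0,0,0,-0.6],
  [16,0,-12.4,0,0,0,-0.6],
  [12,0,-9.3,0,0,0,-0.6],
  [8,0,-6.2,0,0,0,-0.6],
], grip_force=90)

```text
t: 6.13
tcp_pos: [0.6364, 0.2497, 0.2316]
tool_rot: [0.733, 0.528, 0.346, -0.252]
force: [-0.5, 0.3, -4.1]
finger_gap: 0.542
```

Run:
```python
from k import *
s,p,R=pose();print(p,s["force"],s["finger_gap"],s["q"].round(3).tolist())
S=manip.snapshot("scene");cv2.imwrite("pics/s3.png",S["frame"][:,:,::-1])
D=[([-1.36453,.52845,1.43391,0,1.18143,-.17849],np.array([.23447,-.57857,.23034])),
([-0.3255739966880234, 0.44155231254835325, 1.6705278813885718, 0.7640437241789562, 1.1852114095877118, -0.40157993454083885],np.array([0.59049785,0.11855539,0.27857706])),
([-0.14499599321190781, 0.9133066887614004, 1.7165700146800003, 1.3438742344683492, 0.9240117569549409, -0.9299679857712692],np.array([0.6419353,0.25159197,0.05416831])),(s["q"],p)]
def fk2(q,P):
    L1,L2,L3,h,d,a1,a3,a2=P
    R=Z(q[0])*Y(q[1]+q[2])*Z(q[3])*Y(q[4])*Z(q[5]+np.pi/2)
    return Z(q[0]).apply(np.array([a1,d,h])+Y(q[1]).apply([a2,0,L1])+Y(q[1]+q[2]).apply([a3,0,L2]))+R.apply([0,0,L3])
f=lambda P:np.r_[np.concatenate([fk2(q,P)-p for q,p in D]),.001*P[5:]]
r=least_squares(f,[.6,.4,.3,.15,.11,0,0,0]);print(r.x.round(4),r.fun.round(4))
```

```text
[0.63643201 0.24969464 0.23159754] [-0.51763608  0.27963169 -4.10647358] 0.541609091087977 [-0.142, 0.597, 1.679, 1.093, 1.032, -0.503]
[0.588  0.3917 0.2967 0.2742 0.111  0.     0.1141 0.    ] [-0.      0.      0.      0.      0.      0.      0.     -0.      0.
 -0.     -0.     -0.      0.      0.0001  0.    ]
```

View pics/s3.png

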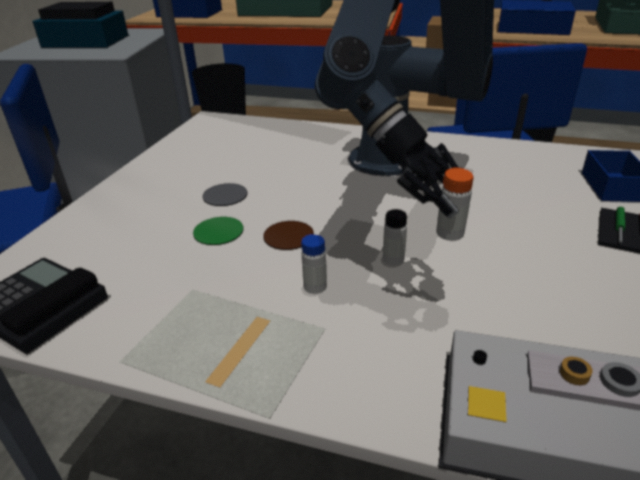

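The jar is held in the air and the bystanders have not moved. The kinematic model now fits exactly, so I'll plan the upending.

```bash
cat > k.py <<'E'
from h import *
from scipy.optimize import least_squares, minimize
Y=lambda a:Ro.from_euler('y',a);Z=lambda a:Ro.from_euler('z',a)
L1,L2,L3,H0,DD,A3=.588,.3917,.2967,.2742,.111,.1141
def fk(q):
    R=Z(q[0])*Y(q[1]+q[2])*Z(q[3])*Y(q[4])*Z(q[5]+np.pi/2)
    return Z(q[0]).apply(np.array([0,DD,H0])+Y(q[1]).apply([0,0,L1])+Y(q[1]+q[2]).apply([A3,0,L2]))+R.apply([0,0,L3]),R
LO=np.array([-3.08,-.75,.22,-1.43,0,-2.85]);HI=np.array([3.08,2.2,2.44,4.57,2.65,2.85])
def ik(p,R,q0):
    def f(q):
        a,b=fk(q); return np.r_[(a-p)*3,(b.inv()*R).as_rotvec()]
    return least_squares(f,np.clip(q0,LO+1e-3,HI-1e-3),bounds=(LO,HI))
def path(p1,R1,n=20,q=None,p=None,R=None):
    if q is None:
        s,p,R=pose();q=s["q"]
    rv=(R.inv()*R1).as_rotvec();p1=np.array(p1);Q=[q];c=0
    for i in range(1,n+1):
        r=ik(p+(p1-p)*i/n,R*Ro.from_rotvec(rv*i/n),Q[-1]);Q.append(r.x);c=max(c,r.cost)
    Q=np.array(Q);print("cost",c,"maxstep",np.abs(np.diff(Q,axis=0)).max(0).round(2),"min",Q.min(0).round(2),"max",Q.max(0).round(2),"end",Q[-1].round(2));return Q[-1]
E
python3 - <<'E'
from k import *
s,p,R=pose();q=s["q"]
# jar axis in tool at grip = vertical then
Rg=Ro.from_quat([.726,.528,.358,-.256]);a=Rg.inv().apply([0,0,1]);print("axis in tool",a.round(3))
print("tilt now",np.degrees(np.arccos(R.apply(a)[2])))
best=None;rng=np.random.default_rng(1)
w=np.array([1,1,1,1,1,1.])
def f(x):
    pp,RR=fk(x);return np.r_[.25*(x-q),20*(np.arccos(np.clip(RR.apply(a)[2],-1,1))-np.radians(132)),3*max(0,.33-pp[2])*10,10*max(0,pp[2]-.5),10*max(0,np.hypot(*pp[:2])-.75)]
for i in range(12):
    r=least_squares(f,np.clip(q+rng.normal(0,.8,6),LO+.15,HI-.15),bounds=(LO+.12,HI-.12))
    pp,RR=fk(r.x);print(round(r.cost,3),r.x.round(2),pp.round(3),"toolz",RR.as_matrix()[:,2].round(2),"ang",np.degrees((R.inv()*RR).magnitude()).round(),"tilt",np.degrees(np.arccos(RR.apply(a)[2])).round(),"ax",RR.apply(a).round(2))
E
```

```text
axis in tool [ 0.79   0.006 -0.612]
tilt now 1.4661759980284281
0.065 [-0.14  1.17  2.32  0.97  1.94  0.2 ] [0.236 0.308 0.33 ] toolz [-0.26  0.81  0.52] ang 133.0 tilt 132.0 ax [ 0.74 -0.09 -0.67]
0.065 [-0.14  1.17  2.32  0.97  1.94  0.2 ] [0.236 0.308 0.33 ] toolz [-0.26  0.81  0.52] ang 133.0 tilt 132.0 ax [ 0.74 -0.09 -0.67]
0.178 [-0.14  1.06  0.93  2.22  2.33 -1.91] [0.723 0.182 0.501] toolz [-0.36  0.64  0.68] ang 136.0 tilt 132.0 ax [-0.51 -0.54 -0.67]
0.065 [-0.14  1.17  2.32  0.97  1.94  0.2 ] [0.236 0.308 0.33 ] toolz [-0.26  0.81  0.52] ang 133.0 tilt 132.0 ax [ 0.74 -0.09 -0.67]
0.29 [-0.14 -0.63  2.32 -0.99  0.12 -0.57] [0.327 0.035 0.535] toolz [ 0.95 -0.24 -0.18] ang 147.0 tilt 132.0 ax [-0.72  0.18 -0.66]
0.065 [-0.14  1.17  2.32  0.97  1.94  0.2 ] [0.236 0.308 0.33 ] toolz [-0.26  0.81  0.52] ang 133.0 tilt 132.0 ax [ 0.74 -0.09 -0.67]
0.286 [-0.14 -0.63  2.32  1.01  0.12 -2.55] [0.336 0.095 0.536] toolz [ 0.98 -0.04 -0.18] ang 149.0 tilt 132.0 ax [-0.74  0.07 -0.66]
0.286 [-0.14 -0.63  2.32  1.01  0.12 -2.55] [0.336 0.095 0.536] toolz [ 0.98 -0.04 -0.18] ang 149.0 tilt 132.0 ax [-0.74  0.07 -0.66]
0.065 [-0.14  1.17  2.32  0.97  1.94  0.2 ] [0.236 0.308 0.33 ] toolz [-0.26  0.81  0.52] ang 133.0 tilt 132.0 ax [ 0.74 -0.09 -0.67]
0.286 [-0.14 -0.63  2.32  1.01  0.12 -2.55] [0.336 0.095 0.536] toolz [ 0.98 -0.04 -0.18] ang 149.0 tilt 132.0 ax [-0.74  0.07 -0.66]
0.974 [-0.14  0.19  1.55 -1.31  0.12 -0.25] [ 0.772 -0.033  0.614] toolz [ 0.95 -0.25 -0.2 ] ang 146.0 tilt 131.0 ax [-0.73  0.19 -0.65]
0.178 [-0.14  1.06  0.93  2.22  2.33 -1.91] [0.723 0.182 0.501] toolz [-0.36  0.63  0.68] ang 136.0 tilt 132.0 ax [-0.51 -0.54 -0.67]
```

Run:
```python
from k import *
import io,contextlib
s,p,R=pose();a=np.array([.79,.006,-.612])
res=[]
for pos in [(.60,.15,.42),(.6,.2,.38)]:
 for h in(40,60,80,100):
  for sl in(25,10,-5,-20):
   for roll in(120,145,165,180,-120,-150,-180):
    R1=toolR(h,sl,roll);t=np.degrees(np.arccos(R1.apply(a)[2]))
    if not 127<t<140: continue
    q=s["q"];ok=True;Q=[q];n=16
    # path: slant/heading/roll interpolated
    for i in range(1,n+1):
        k=i/n;r=ik(p+(np.array(pos)-p)*k,toolR(72+(h-72)*k,38+(sl-38)*k,roll*k),Q[-1]);Q.append(r.x)
        if r.cost>1e-4: ok=False;break
    if not ok: continue
    Q=np.array(Q);m=np.minimum(Q-LO,HI-Q).min();res.append((np.abs(np.diff(Q,axis=0)).sum(0).max(),pos,h,sl,roll,round(t),round(m,2),Q[-1].round(2).tolist(),np.abs(np.diff(Q,axis=0)).max(0).round(2).tolist()))
res.sort(key=lambda r:r[0])
for r in res[:10]: print(r)
```

```text
(np.float64(1.7524705578976418), (0.6, 0.2, 0.38), 40, -5, 145, 135, np.float64(0.24), [-0.27, 0.59, 2.2, 2.17, 1.46, 1.25], [0.03, 0.01, 0.04, 0.09, 0.05, 0.12])
(np.float64(1.899942629518765), (0.6, 0.15, 0.42), 40, -5, 145, 135, np.float64(0.28), [-0.41, 0.49, 2.16, 2.03, 1.44, 1.4], [0.03, 0.01, 0.04, 0.08, 0.04, 0.13])
(np.float64(1.9795838561522012), (0.6, 0.2, 0.38), 60, -5, 145, 135, np.float64(0.45), [-0.37, 0.63, 1.99, 1.75, 1.57, 1.48], [0.03, 0.01, 0.03, 0.07, 0.04, 0.14])
(np.float64(2.107038386459495), (0.6, 0.15, 0.42), 60, -5, 145, 135, np.float64(0.49), [-0.47, 0.55, 1.95, 1.66, 1.61, 1.6], [0.03, 0.01, 0.03, 0.07, 0.04, 0.15])
(np.float64(2.171640850387455), (0.6, 0.2, 0.38), 80, -5, 145, 135, np.float64(0.7), [-0.37, 0.7, 1.74, 1.48, 1.76, 1.67], [0.03, 0.01, 0.01, 0.06, 0.05, 0.15])
(np.float64(2.2695259831898063), (0.6, 0.15, 0.42), 80, -5, 145, 135, np.float64(0.73), [-0.45, 0.64, 1.69, 1.44, 1.83, 1.77], [0.03, 0.01, 0.01, 0.05, 0.06, 0.16])
(np.float64(2.31886267277862), (0.6, 0.2, 0.38), 100, -5, 145, 135, np.float64(0.65), [-0.31, 0.79, 1.47, 1.32, 2.0, 1.82], [0.03, 0.01, 0.02, 0.04, 0.07, 0.17])
(np.float64(2.3795553123174527), (0.6, 0.2, 0.38), 40, 10, 165, 130, np.float64(0.31), [-0.27, 0.39, 2.13, 1.99, 1.09, 1.88], [0.02, 0.02, 0.03, 0.07, 0.01, 0.16])
(np.float64(2.3969083974040943), (0.6, 0.15, 0.42), 100, -5, 145, 135, np.float64(0.57), [-0.38, 0.74, 1.43, 1.31, 2.08, 1.89], [0.04, 0.01, 0.02, 0.04, 0.08, 0.18])
(np.float64(2.5546170931600862), (0.6, 0.15, 0.42), 40, 10, 165, 130, np.float64(0.36), [-0.4, 0.3, 2.08, 1.81, 1.12, 2.05], [0.03, 0.02, 0.03, 0.06, 0.01, 0.16])
```

```bash
cat >> k.py <<'E'
def seq(A,B,k0,k1,N,hand):
    """A,B=(x,y,z,h,sl,roll); rows k0+1..k1 of N"""
    A,B=np.array(A,float),np.array(B,float);s,p,R=pose()
    print("t",round(s["t"],2),"p",p.round(3),"gap",round(s["finger_gap"],3),"F",s["force"].round(1),"q",s["q"].round(2))
    for i in range(k0+1,k1+1):
        v=A+(B-A)*i/N;p1,R1=v[:3],toolR(*v[3:])
        print([*(R.inv().apply(p1-p)*1000).round(1).tolist(),*(R.inv()*R1).as_rotvec().round(3).tolist(),hand]);p,R=p1,R1
U0=(.636,.250,.232,72,38,0);U1=(.6,.15,.42,80,-5,145)
E
python3 -c "
from k import *
seq(U0,U1,0,12,30,-.6)"
```

```text
t 6.18 p [0.637 0.25  0.234] gap 0.539 F [ 0.1  0.6 -2. ] q [-0.14  0.59  1.68  1.09  1.03 -0.5 ]
[0.9, -1.3, -5.8, 0.009, 0.045, 0.077, -0.6]
[2.9, -0.4, -6.6, 0.007, 0.024, 0.082, -0.6]
[3.0, -0.7, -6.5, 0.009, 0.024, 0.082, -0.6]
[3.1, -1.0, -6.4, 0.011, 0.023, 0.082, -0.6]
[3.2, -1.3, -6.3, 0.013, 0.022, 0.082, -0.6]
[3.2, -1.6, -6.2, 0.015, 0.021, 0.082, -0.6]
[3.2, -2.0, -6.2, 0.017, 0.019, 0.082, -0.6]
[3.1, -2.3, -6.1, 0.018, 0.018, 0.082, -0.6]
[3.0, -2.7, -6.0, 0.02, 0.016, 0.082, -0.6]
[2.9, -3.1, -5.9, 0.021, 0.014, 0.082, -0.6]
[2.7, -3.4, -5.8, 0.022, 0.013, 0.083, -0.6]
[2.4, -3.7, -5.6, 0.023, 0.011, 0.083, -0.6]
```

Request:
servo_tool([
  [0.9,-1.3,-5.8,0.009,0.045,0.077,-0.6],
  [2.9,-0.4,-6.6,0.007,0.024,0.082,-0.6],
  [3.0,-0.7,-6.5,0.009,0.024,0.082,-0.6],
  [3.1,-1.0,-6.4,0.011,0.023,0.082,-0.6],
  [3.2,-1.3,-6.3,0.013,0.022,0.082,-0.6],
  [3.2,-1.6,-6.2,0.015,0.021,0.082,-0.6],
  [3.2,-2.0,-6.2,0.017,0.019,0.082,-0.6],
  [3.1,-2.3,-6.1,0.018,0.018,0.082,-0.6],
  [3.0,-2.7,-6.0,0.02,0.016,0.082,-0.6],
  [2.9,-3.1,-5.9,0.021,0.014,0.082,-0.6],
  [2.7,-3.4,-5.8,0.022,0.013,0.083,-0.6],
  [2.4,-3.7,-5.6,0.023,0.011,0.083,-0.6],
])

```text
t: 7.18
tcp_pos: [0.6142, 0.2066, 0.3032]
tool_rot: [0.82, 0.102, 0.21, -0.523]
force: [0.4, 0.0, -3.1]
finger_gap: 0.541
```

```bash
python3 -c "
from k import *
seq(U0,U1,12,24,30,-.6)"
```

```text
t 7.18 p [0.614 0.207 0.303] gap 0.541 F [ 0.4  0.  -3.1] q [-0.32  0.59  1.73  1.26  1.36  0.33]
[10.1, -5.9, -2.2, 0.033, 0.013, 0.031, -0.6]
[1.9, -4.4, -5.4, 0.025, 0.006, 0.083, -0.6]
[1.5, -4.6, -5.3, 0.025, 0.004, 0.083, -0.6]
[1.2, -4.9, -5.2, 0.025, 0.002, 0.083, -0.6]
[0.8, -5.1, -5.0, 0.025, 0.0, 0.083, -0.6]
[0.3, -5.3, -4.9, 0.025, -0.002, 0.083, -0.6]
[-0.1, -5.4, -4.8, 0.025, -0.004, 0.083, -0.6]
[-0.6, -5.5, -4.6, 0.025, -0.006, 0.084, -0.6]
[-1.1, -5.5, -4.5, 0.024, -0.008, 0.084, -0.6]
[-1.6, -5.5, -4.3, 0.023, -0.011, 0.084, -0.6]
[-2.1, -5.5, -4.2, 0.022, -0.012, 0.084, -0.6]
[-2.6, -5.4, -4.0, 0.021, -0.014, 0.084, -0.6]
```

Request:
servo_tool([
  [10.1,-5.9,-2.2,0.033,0.013,0.031,-0.6],
  [1.9,-4.4,-5.4,0.025,0.006,0.083,-0.6],
  [1.5,-4.6,-5.3,0.025,0.004,0.083,-0.6],
  [1.2,-4.9,-5.2,0.025,0.002,0.083,-0.6],
  [0.8,-5.1,-5.0,0.025,0,0.083,-0.6],
  [0.3,-5.3,-4.9,0.025,-0.002,0.083,-0.6],
  [-0.1,-5.4,-4.8,0.025,-0.004,0.083,-0.6],
  [-0.6,-5.5,-4.6,0.025,-0.006,0.084,-0.6],
  [-1.1,-5.5,-4.5,0.024,-0.008,0.084,-0.6],
  [-1.6,-5.5,-4.3,0.023,-0.011,0.084,-0.6],
  [-2.1,-5.5,-4.2,0.022,-0.012,0.084,-0.6],
  [-2.6,-5.4,-4.0,0.021,-0.014,0.084,-0.6],
])

```text
t: 8.18
tcp_pos: [0.6044, 0.1659, 0.3736]
tool_rot: [0.687, -0.262, -0.104, -0.67]
force: [-0.5, 0.0, -3.9]
finger_gap: 0.539
```

```bash
python3 -c "
from k import *
seq(U0,U1,24,30,30,-.6)
S=manip.snapshot('scene');cv2.imwrite('pics/s4.png',S['frame'][:,:,::-1])
"
```

```text
t 8.18 p [0.604 0.166 0.374] gap 0.539 F [-0.5  0.  -3.9] q [-0.42  0.62  1.72  1.36  1.67  1.3 ]
[-6.2, -13.8, -0.1, 0.032, -0.033, 0.02, -0.6]
[-3.6, -5.0, -3.7, 0.018, -0.018, 0.084, -0.6]
[-4.1, -4.7, -3.6, 0.017, -0.019, 0.084, -0.6]
[-4.5, -4.4, -3.4, 0.015, -0.02, 0.084, -0.6]
[-4.9, -4.1, -3.3, 0.013, -0.022, 0.085, -0.6]
[-5.3, -3.7, -3.1, 0.012, -0.023, 0.085, -0.6]
```

View pics/s4.png

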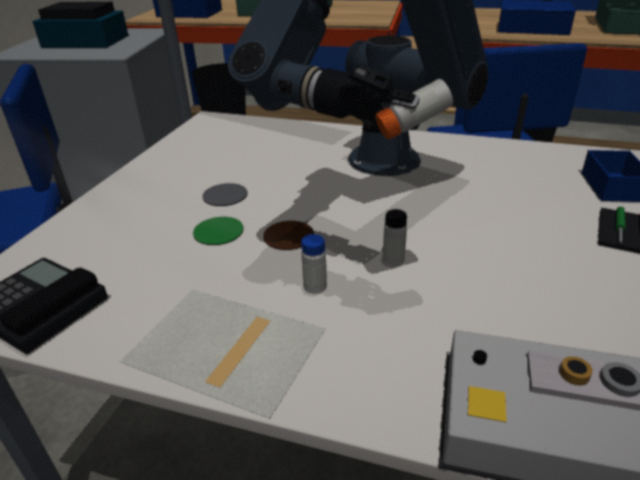

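The jar is held firmly and tilted past level: the lid at (388,122) is below the base at (440,95). I'll finish the turn and hold.

Request:
servo_tool([
  [-6.2,-13.8,-0.1,0.032,-0.033,0.02,-0.6],
  [-3.6,-5.0,-3.7,0.018,-0.018,0.084,-0.6],
  [-4.1,-4.7,-3.6,0.017,-0.019,0.084,-0.6],
  [-4.5,-4.4,-3.4,0.015,-0.02,0.084,-0.6],
  [-4.9,-4.1,-3.3,0.013,-0.022,0.085,-0.6],
  [-5.3,-3.7,-3.1,0.012,-0.023,0.085,-0.6],
  [0,0,0,0,0,0,-0.6],
])

```text
t: 8.82
tcp_pos: [0.5997, 0.1492, 0.4157]
tool_rot: [-0.569, 0.371, 0.287, 0.676]
force: [-0.3, -0.5, -5.0]
finger_gap: 0.539
```

```bash
python3 -c "
from k import *
s,p,R=pose();a=np.array([.79,.006,-.612]);ax=R.apply(a)
print('tilt',np.degrees(np.arccos(ax[2])),p, 'gap',s['finger_gap'])
g=p-.019*R.as_matrix()[:,2];print('jar origin est',g-.066*ax,ax)
plan([.6,.15,.42],toolR(80,-5,145),-.6)
S=manip.snapshot('scene');cv2.imwrite('pics/s5.png',S['frame'][:,:,::-1])
"
```

```text
tilt 134.82311429021624 [0.59968884 0.14917365 0.41568576] gap 0.5388558356856648
jar origin est [0.57455335 0.17188324 0.46072836] [ 0.3303455  -0.62660918 -0.70492041]
t 8.82 dist 4.4 ang 1.2 rows 1 q [-0.45  0.64  1.7   1.44  1.82  1.78] gap 0.539 F [-0.3 -0.5 -5. ]
[-3.4, -2.5, 1.2, 0.003, -0.009, -0.019, -0.6]
```

View pics/s5.png

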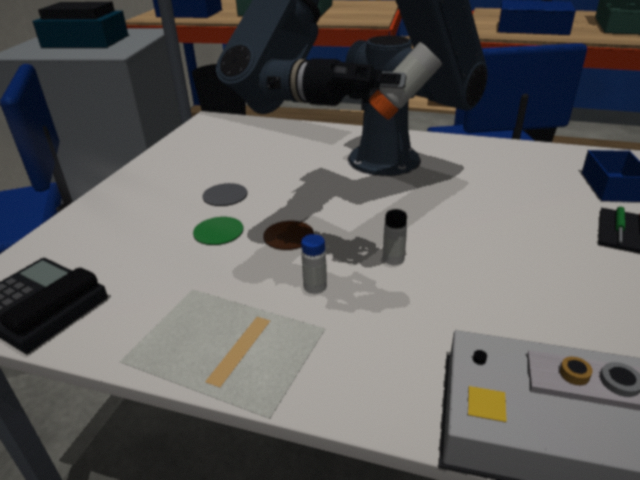

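The lid now points down (lid at (385,105), base at (425,60)), and the estimated tilt is 135°. I'll hold this for a bit over a second.

Request:
servo_tool([
  [0,0,0,0,0,0,-0.6],
  [0,0,0,0,0,0,-0.6],
  [0,0,0,0,0,0,-0.6],
  [0,0,0,0,0,0,-0.6],
  [0,0,0,0,0,0,-0.6],
  [0,0,0,0,0,0,-0.6],
  [0,0,0,0,0,0,-0.6],
  [0,0,0,0,0,0,-0.6],
  [0,0,0,0,0,0,-0.6],
  [0,0,0,0,0,0,-0.6],
  [0,0,0,0,0,0,-0.6],
  [0,0,0,0,0,0,-0.6],
])

```text
t: 9.87
tcp_pos: [0.5992, 0.1509, 0.4134]
tool_rot: [-0.573, 0.37, 0.282, 0.675]
force: [-0.5, -0.0, -3.6]
finger_gap: 0.539
```

Request:
servo_tool([
  [0,0,0,0,0,0,-0.6],
  [0,0,0,0,0,0,-0.6],
])

```text
t: 10.03
tcp_pos: [0.5992, 0.1508, 0.4134]
tool_rot: [-0.573, 0.37, 0.282, 0.675]
force: [-0.2, 0.1, -3.3]
finger_gap: 0.543
```

```bash
cat >> k.py <<'E'
V0=(.6,.148,.415,80,-5,145)
E
python3 - <<'E'
from k import *
s,p,R=pose();print(p)
# place: disc centre (.486,-.303); candidates headings
G=np.array([.486,-.303])
for h in(20,0,-10,-30,-50,40):
  for sl in (38,):
    R1=toolR(h,sl);z=R1.as_matrix()[:,2];g=np.r_[G,.072+.006];
    print(h,sl)
    # return path: V0 -> W(above) with roll->0
    W=(.56,-.15,.36,h if h>-60 else h,sl,0)
    Q=[s["q"]];c=0
    for i in range(1,31):
        v=np.array(V0)+(np.array(W)-V0)*i/30; r=ik(v[:3],toolR(*v[3:]),Q[-1]);Q.append(r.x);c=max(c,r.cost)
    Q=np.array(Q);print(" ret cost",round(c,5),"margin",np.minimum(Q-LO,HI-Q).min(0).round(2),"step",np.abs(np.diff(Q,axis=0)).max(0).round(2),"end",Q[-1].round(2))
    if c<1e-4: 
        q=path(np.r_[g[:2],.30]+.019*z,R1,15,Q[-1],*fk(Q[-1])); path(g+.019*z,R1,15,q,*fk(q))
E
```

```text
[0.59924197 0.15081029 0.41342554]
20 38
 ret cost 0.0 margin [2.21 0.97 0.5  2.53 0.83 1.08] step [0.03 0.02 0.02 0.03 0.03 0.1 ] end [-0.87  0.22  1.92  1.1   0.98 -0.3 ]
cost 2.374518303563267e-26 maxstep [0.02 0.01 0.01 0.01 0.01 0.02] min [-1.17  0.22  1.87  1.06  0.98 -0.58] max [-0.87  0.41  1.92  1.1   1.12 -0.3 ] end [-1.17  0.41  1.87  1.06  1.12 -0.58]
cost 6.883129967714321e-23 maxstep [0.   0.03 0.01 0.02 0.02 0.04] min [-1.17  0.41  1.87  1.06  0.93 -1.18] max [-1.17  0.86  1.97  1.38  1.12 -0.58] end [-1.17  0.86  1.97  1.38  0.93 -1.18]
0 38
 ret cost 0.0 margin [2.29 0.89 0.37 2.67 0.6  1.08] step [0.03 0.02 0.03 0.05 0.05 0.11] end [-0.75  0.14  2.03  1.24  0.6  -0.12]
cost 1.5378799357040897e-22 maxstep [0.03 0.02 0.01 0.02 0.02 0.04] min [-1.13  0.14  2.02  1.24  0.6  -0.53] max [-0.75  0.34  2.05  1.31  0.83 -0.12] end [-1.13  0.34  2.02  1.31  0.83 -0.53]
cost 1.0663954559102978e-19 maxstep [0.   0.04 0.02 0.05 0.01 0.06] min [-1.13  0.34  2.02  1.31  0.79 -1.41] max [-1.13  0.87  2.14  1.92  0.86 -0.53] end [-1.13  0.87  2.14  1.92  0.86 -1.41]
-10 38
 ret cost
[... 620 characters left out ...]
7  0.14  2.07  0.73  0.    0.88]
-50 38
 ret cost 0.00831 margin [2.43 0.89 0.21 0.   0.21 0.24] step [0.04 0.03 0.05 0.47 0.09 0.5 ] end [-0.24  0.25  2.04  4.57  0.47 -2.61]
40 38
 ret cost 0.0 margin [2.18 1.07 0.64 2.39 0.83 1.08] step [0.02 0.01 0.01 0.02 0.02 0.1 ] end [-0.9   0.32  1.76  0.96  1.29 -0.43]
cost 8.131647640792685e-27 maxstep [0.02 0.01 0.01 0.01 0.01 0.02] min [-1.15  0.32  1.69  0.88  1.29 -0.65] max [-0.9   0.5   1.76  0.96  1.39 -0.43] end [-1.15  0.5   1.69  0.88  1.39 -0.65]
cost 3.9989791089986323e-25 maxstep [0.   0.03 0.01 0.01 0.02 0.03] min [-1.15  0.5   1.69  0.88  1.11 -1.05] max [-1.15  0.88  1.78  1.01  1.39 -0.65] end [-1.15  0.88  1.78  1.01  1.11 -1.05]
```

```bash
cat >> k.py <<'E'
W0=(.56,-.15,.36,20,38,0)
E
python3 -c "
from k import *
seq(V0,W0,0,12,32,-.6)"
```

```text
t 10.03 p [0.599 0.151 0.413] gap 0.543 F [-0.2  0.1 -3.3] q [-0.45  0.64  1.7   1.43  1.82  1.77]
[0.4, -1.8, -12.0, 0.021, 0.024, -0.09, -0.6]
[1.3, 0.2, -9.5, 0.009, 0.039, -0.081, -0.6]
[1.7, 0.2, -9.4, 0.006, 0.04, -0.08, -0.6]
[2.0, 0.3, -9.3, 0.002, 0.04, -0.079, -0.6]
[2.4, 0.5, -9.2, -0.001, 0.04, -0.078, -0.6]
[2.7, 0.7, -9.1, -0.004, 0.04, -0.078, -0.6]
[3.0, 0.9, -9.0, -0.007, 0.04, -0.077, -0.6]
[3.3, 1.2, -8.9, -0.01, 0.039, -0.076, -0.6]
[3.5, 1.6, -8.8, -0.013, 0.038, -0.075, -0.6]
[3.7, 2.0, -8.6, -0.016, 0.037, -0.075, -0.6]
[3.8, 2.4, -8.4, -0.019, 0.035, -0.074, -0.6]
[3.9, 2.8, -8.2, -0.022, 0.033, -0.073, -0.6]
```

Request:
servo_tool([
  [0.4,-1.8,-12.0,0.021,0.024,-0.09,-0.6],
  [1.3,0.2,-9.5,0.009,0.039,-0.081,-0.6],
  [1.7,0.2,-9.4,0.006,0.04,-0.08,-0.6],
  [2.0,0.3,-9.3,0.002,0.04,-0.079,-0.6],
  [2.4,0.5,-9.2,-0.001,0.04,-0.078,-0.6],
  [2.7,0.7,-9.1,-0.004,0.04,-0.078,-0.6],
  [3.0,0.9,-9.0,-0.007,0.04,-0.077,-0.6],
  [3.3,1.2,-8.9,-0.01,0.039,-0.076,-0.6],
  [3.5,1.6,-8.8,-0.013,0.038,-0.075,-0.6],
  [3.7,2.0,-8.6,-0.016,0.037,-0.075,-0.6],
  [3.8,2.4,-8.4,-0.019,0.035,-0.074,-0.6],
  [3.9,2.8,-8.2,-0.022,0.033,-0.073,-0.6],
])

```text
t: 11.03
tcp_pos: [0.5844, 0.0323, 0.393]
tool_rot: [0.744, -0.211, 0.195, -0.603]
force: [-0.2, 0.2, -3.9]
finger_gap: 0.54
```

```bash
python3 -c "
from k import *
seq(V0,W0,12,24,32,-.6)"
```

```text
t 11.03 p [0.584 0.032 0.393] gap 0.54 F [-0.2  0.2 -3.9] q [-0.7   0.45  1.89  1.35  1.51  0.77]
[2.4, 1.4, -4.7, -0.019, 0.009, -0.03, -0.6]
[4.0, 3.8, -7.8, -0.027, 0.029, -0.072, -0.6]
[3.9, 4.3, -7.6, -0.029, 0.027, -0.071, -0.6]
[3.8, 4.7, -7.4, -0.031, 0.024, -0.07, -0.6]
[3.6, 5.2, -7.1, -0.033, 0.021, -0.069, -0.6]
[3.4, 5.7, -6.9, -0.034, 0.019, -0.069, -0.6]
[3.1, 6.2, -6.6, -0.035, 0.016, -0.068, -0.6]
[2.8, 6.6, -6.3, -0.036, 0.013, -0.067, -0.6]
[2.4, 7.0, -6.1, -0.037, 0.009, -0.067, -0.6]
[2.0, 7.4, -5.8, -0.038, 0.006, -0.066, -0.6]
[1.5, 7.7, -5.5, -0.038, 0.003, -0.065, -0.6]
[1.0, 8.0, -5.2, -0.038, -0.0, -0.064, -0.6]
```

Request:
servo_tool([
  [2.4,1.4,-4.7,-0.019,0.009,-0.03,-0.6],
  [4.0,3.8,-7.8,-0.027,0.029,-0.072,-0.6],
  [3.9,4.3,-7.6,-0.029,0.027,-0.071,-0.6],
  [3.8,4.7,-7.4,-0.031,0.024,-0.07,-0.6],
  [3.6,5.2,-7.1,-0.033,0.021,-0.069,-0.6],
  [3.4,5.7,-6.9,-0.034,0.019,-0.069,-0.6],
  [3.1,6.2,-6.6,-0.035,0.016,-0.068,-0.6],
  [2.8,6.6,-6.3,-0.036,0.013,-0.067,-0.6],
  [2.4,7.0,-6.1,-0.037,0.009,-0.067,-0.6],
  [2.0,7.4,-5.8,-0.038,0.006,-0.066,-0.6],
  [1.5,7.7,-5.5,-0.038,0.003,-0.065,-0.6],
  [1.0,8.0,-5.2,-0.038,0,-0.064,-0.6],
])

```text
t: 12.03
tcp_pos: [0.5672, -0.0791, 0.3761]
tool_rot: [0.856, 0.0, 0.429, -0.289]
force: [-0.6, 0.6, -3.4]
finger_gap: 0.536
```

```bash
python3 -c "
from k import *
seq(V0,W0,24,32,32,-.6)"
```

```text
t 12.03 p [ 0.567 -0.079  0.376] gap 0.536 F [-0.6  0.6 -3.4] q [-0.84  0.27  1.95  1.24  1.19  0.04]
[-0.6, 7.2, 0.2, -0.02, -0.007, -0.032, -0.6]
[-0.0, 8.4, -4.6, -0.036, -0.006, -0.063, -0.6]
[-0.6, 8.5, -4.3, -0.035, -0.009, -0.062, -0.6]
[-1.2, 8.6, -3.9, -0.034, -0.012, -0.062, -0.6]
[-1.8, 8.7, -3.6, -0.033, -0.015, -0.061, -0.6]
[-2.3, 8.6, -3.3, -0.031, -0.018, -0.06, -0.6]
[-2.9, 8.6, -3.0, -0.029, -0.02, -0.06, -0.6]
[-3.5, 8.5, -2.7, -0.027, -0.022, -0.059, -0.6]
```

Request:
servo_tool([
  [-0.6,7.2,0.2,-0.02,-0.007,-0.032,-0.6],
  [0,8.4,-4.6,-0.036,-0.006,-0.063,-0.6],
  [-0.6,8.5,-4.3,-0.035,-0.009,-0.062,-0.6],
  [-1.2,8.6,-3.9,-0.034,-0.012,-0.062,-0.6],
  [-1.8,8.7,-3.6,-0.033,-0.015,-0.061,-0.6],
  [-2.3,8.6,-3.3,-0.031,-0.018,-0.06,-0.6],
  [-2.9,8.6,-3.0,-0.029,-0.02,-0.06,-0.6],
  [-3.5,8.5,-2.7,-0.027,-0.022,-0.059,-0.6],
])

```text
t: 12.7
tcp_pos: [0.5574, -0.1476, 0.3606]
tool_rot: [0.884, 0.163, 0.431, -0.074]
force: [0.3, 0.6, -4.1]
finger_gap: 0.536
```

```bash
cat >> k.py <<'E'
a=np.array([.79,.006,-.612]) # jar axis in tool at the grip
def jarR(h): # tool orientation making the jar vertical at heading h
    R=toolR(h,38);ax=R.apply(a);return Ro.align_vectors([[0,0,1]],[ax])[0]*R
def tcp_for(xy,base,h,grip=.066):
    R=jarR(h);return np.r_[xy,base+grip]+.019*R.as_matrix()[:,2],R
E
python3 -c "
from k import *
p1,R1=tcp_for((.486,-.303),.13,20);print(p1)
plan(p1,R1,-.6,step=22)
"
```

```text
[ 0.50013832 -0.29792862  0.18436432]
t 12.7 dist 238.6 ang 0.7 rows 11 q [-0.87  0.21  1.92  1.1   0.98 -0.31] gap 0.536 F [ 0.3  0.6 -4.1]
[-18.7, 10.8, 2.3, -0.001, 0.001, 0.001, -0.6]
[-18.7, 10.8, 2.3, -0.001, 0.001, 0.001, -0.6]
[-18.6, 10.8, 2.3, -0.001, 0.001, 0.001, -0.6]
[-18.6, 10.9, 2.3, -0.001, 0.001, 0.001, -0.6]
[-18.6, 10.9, 2.3, -0.001, 0.001, 0.001, -0.6]
[-18.6, 10.9, 2.3, -0.001, 0.001, 0.001, -0.6]
[-18.6, 10.9, 2.3, -0.001, 0.001, 0.001, -0.6]
[-18.6, 10.9, 2.3, -0.001, 0.001, 0.001, -0.6]
[-18.6, 10.9, 2.3, -0.001, 0.001, 0.001, -0.6]
[-18.6, 10.9, 2.3, -0.001, 0.001, 0.001, -0.6]
[-18.6, 11.0, 2.3, -0.001, 0.001, 0.001, -0.6]
```

Request:
servo_tool([
  [-18.7,10.8,2.3,-0.001,0.001,0.001,-0.6],
  [-18.7,10.8,2.3,-0.001,0.001,0.001,-0.6],
  [-18.6,10.8,2.3,-0.001,0.001,0.001,-0.6],
  [-18.6,10.9,2.3,-0.001,0.001,0.001,-0.6],
  [-18.6,10.9,2.3,-0.001,0.001,0.001,-0.6],
  [-18.6,10.9,2.3,-0.001,0.001,0.001,-0.6],
  [-18.6,10.9,2.3,-0.001,0.001,0.001,-0.6],
  [-18.6,10.9,2.3,-0.001,0.001,0.001,-0.6],
  [-18.6,10.9,2.3,-0.001,0.001,0.001,-0.6],
  [-18.6,10.9,2.3,-0.001,0.001,0.001,-0.6],
  [-12,7,1.5,-0.001,0.001,0.001,-0.6],
  [0,0,0,0,0,0,-0.6],
])

```text
t: 13.7
tcp_pos: [0.5051, -0.2977, 0.1889]
tool_rot: [0.88, 0.155, 0.443, -0.075]
force: [0.7, 0.1, -4.1]
finger_gap: 0.535
```

```bash
python3 -c "
from k import *
s,p,R=pose()
ax=R.apply(a);g=p-.019*R.as_matrix()[:,2];print('t',s['t'],'p',p,'jar base est',(g-.066*ax).round(4),'ax',ax.round(3))
S=manip.snapshot('scene');T=manip.snapshot('top');W=manip.snapshot('wrist')
for n,i in(('s6',S),('t6',T),('w6',W)): cv2.imwrite('pics/%s.png'%n,i['frame'][:,:,::-1])
"
```

```text
t 13.7 p [ 0.50510274 -0.29765736  0.18893469] jar base est [ 0.492  -0.3023  0.1343] ax [-0.019 -0.007  0.999]
```

View pics/s6.png

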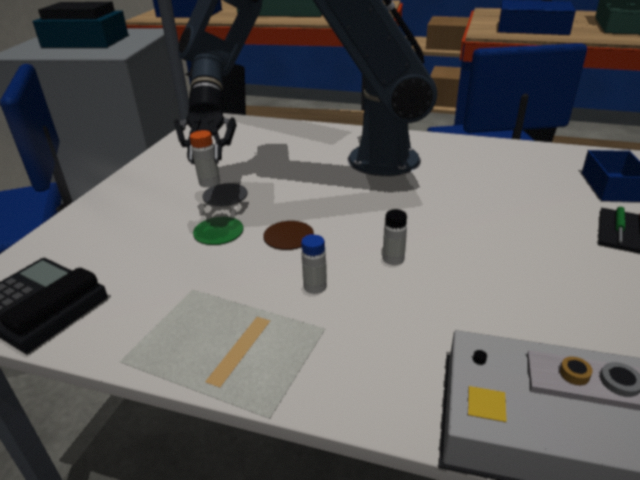

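View pics/t6.png

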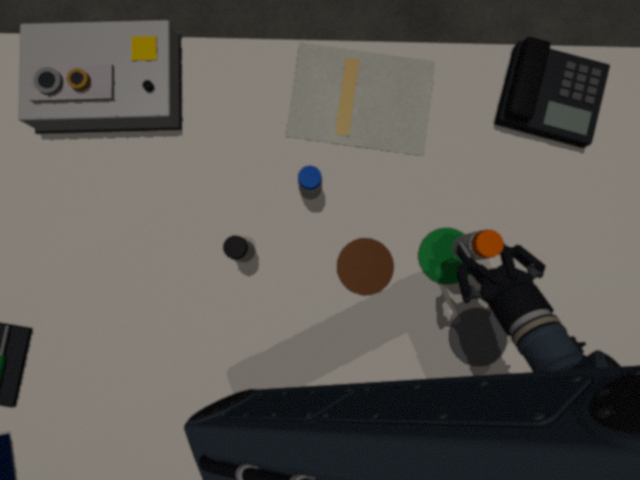

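View pics/w6.png

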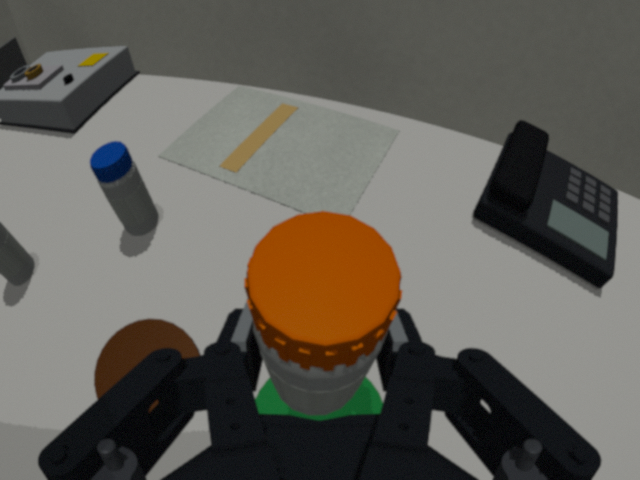

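```bash
python3 -c "
from k import *
S=manip.snapshot('scene');T=manip.snapshot('top')
def proj(s,X):
    c=np.linalg.inv(s['world_from_camera'])@np.r_[X,1];return np.array([s['mtx'][0,2]-s['mtx'][0,0]*c[0]/c[2],s['mtx'][1,2]+s['mtx'][1,1]*c[1]/c[2]]).round(1)
b=np.array([.492,-.3023,.1343])
for s in(S,T): print(proj(s,b),proj(s,b+[0,0,.115]),proj(s,[.486,-.303,.006]))
T6=onz(T,489,243,.249);print(T6)
p1,R1=tcp_for((.486,-.302),.012,20);print(p1)
plan(p1,R1,-.6,step=15)
"
```

```text
[208.5 182. ] [200.2 133.6] [217.6 228.6]
[465.8 248.1] [489. 243.] [446.6 255.3]
[ 0.49195952 -0.30234734  0.249     ]
[ 0.50013832 -0.29692862  0.06636432]
t 13.95 dist 125.6 ang 1.3 rows 9 q [-1.17  0.6   1.95  1.23  1.02 -0.88] gap 0.539 F [-0.3  0.3 -3. ]
[-11.6, -0.1, 7.7, 0.0, -0.002, 0.0, -0.6]
[-11.6, -0.0, 7.8, 0.0, -0.002, 0.0, -0.6]
[-11.6, -0.0, 7.8, 0.0, -0.002, 0.0, -0.6]
[-11.6, -0.0, 7.8, 0.0, -0.002, 0.0, -0.6]
[-11.5, -0.0, 7.9, 0.0, -0.002, 0.0, -0.6]
[-11.5, -0.0, 7.9, 0.0, -0.002, 0.0, -0.6]
[-11.5, -0.0, 7.9, 0.0, -0.002, 0.0, -0.6]
[-11.5, -0.0, 7.9, 0.0, -0.002, 0.0, -0.6]
[-11.5, -0.0, 8.0, 0.0, -0.002, 0.0, -0.6]
```

The projected jar (base (208,182), lid (200,134) in the scene view, (489,243) in the top view) matches the images. It has not slipped in the grip and is upright. Descending now.

Request:
servo_tool([
  [-11.6,0,7.7,0,-0.002,0,-0.6],
  [-11.6,0,7.8,0,-0.002,0,-0.6],
  [-11.6,0,7.8,0,-0.002,0,-0.6],
  [-11.6,0,7.8,0,-0.002,0,-0.6],
  [-11.5,0,7.9,0,-0.002,0,-0.6],
  [-11.5,0,7.9,0,-0.002,0,-0.6],
  [-11.5,0,7.9,0,-0.002,0,-0.6],
  [-8,0,5.5,0,-0.002,0,-0.6],
  [0,0,0,0,0,0,-0.6],
])

```text
t: 14.7
tcp_pos: [0.5078, -0.2947, 0.092]
tool_rot: [0.88, 0.166, 0.44, -0.066]
force: [0.7, 0.3, -3.2]
finger_gap: 0.536
```

```bash
python3 -c "
from k import *
s,p,R=pose();ax=R.apply(a);g=p-.019*R.as_matrix()[:,2];print('jar base est',(g-.066*ax).round(4),'ax',ax.round(3))
p1,R1=tcp_for((.486,-.302),.0085,20)
plan(p1,R1,-.6,n=3)
"
```

```text
jar base est [ 0.4946 -0.3008  0.0375] ax [-0.017  0.018  0.999]
t 14.7 dist 30.2 ang 1.5 rows 3 q [-1.16  0.81  1.98  1.38  0.94 -1.17] gap 0.536 F [ 0.7  0.3 -3.2]
[-9.3, -0.5, 3.8, 0.002, -0.003, 0.008, -0.6]
[-9.3, -0.4, 3.8, 0.002, -0.003, 0.008, -0.6]
[-9.3, -0.3, 3.8, 0.002, -0.003, 0.008, -0.6]
```

Request:
servo_tool([
  [-9,-0.5,3.8,0.003,-0.008,0.012,-0.6],
  [-8,-0.4,3.5,0.003,-0.008,0.012,-0.6],
  [-5,-0.3,2.5,0.002,-0.006,0.008,-0.6],
  [0,0,0,0,0,0,-0.6],
  [0,0,0,0,0,0,-0.6],
])

```text
t: 15.12
tcp_pos: [0.5032, -0.2964, 0.0692]
tool_rot: [0.887, 0.154, 0.428, -0.074]
force: [1.1, 0.5, -4.3]
finger_gap: 0.541
```

```bash
python3 -c "
from k import *
s,p,R=pose();ax=R.apply(a);g=p-.019*R.as_matrix()[:,2];print('jar base est',(g-.066*ax).round(4),'ax',ax.round(3))
p1,R1=tcp_for((.486,-.302),.0085,20)
plan(p1,R1,-.6,n=3)
"
```

```text
jar base est [ 0.4883 -0.3013  0.015 ] ax [ 0.014 -0.002  0.999]
t 15.12 dist 7.0 ang 0.8 rows 3 q [-1.16  0.85  1.97  1.39  0.92 -1.17] gap 0.541 F [ 1.1  0.5 -4.3]
[-2.3, -0.2, 0.5, 0.0, 0.004, -0.003, -0.6]
[-2.3, -0.2, 0.5, 0.0, 0.004, -0.003, -0.6]
[-2.3, -0.2, 0.5, 0.0, 0.004, -0.003, -0.6]
```

Request:
servo_tool([
  [-2.5,0,1.5,0,0.004,0,-0.6],
  [-2.5,0,1.5,0,0.004,0,-0.6],
  [-1,0,0.8,0,0.004,0,-0.6],
  [0,0,0,0,0,0,-0.6],
  [0,0,0,0,0,0,-0.6],
])

```text
t: 15.53
tcp_pos: [0.5026, -0.2975, 0.0623]
tool_rot: [0.884, 0.153, 0.435, -0.074]
force: [-0.1, 0.1, -4.3]
finger_gap: 0.541
```

```bash
python3 -c "
from k import *
s,p,R=pose();ax=R.apply(a);g=p-.019*R.as_matrix()[:,2];print('jar base est',(g-.066*ax).round(4),'ax',ax.round(3),s['force'])
"
```

```text
jar base est [ 0.4885 -0.3022  0.0079] ax [-0.    -0.005  0.999] [-0.09367193  0.06502374 -4.27102719]
```

Request:
servo_tool([
  [-1.2,0,0.9,0,0,0,-0.6],
  [0,0,0,0,0,0,-0.6],
  [0,0,0,0,0,0,-0.6],
])

```text
t: 15.78
tcp_pos: [0.5026, -0.2977, 0.0607]
tool_rot: [0.884, 0.153, 0.435, -0.074]
force: [-0.1, -0.5, -2.5]
finger_gap: 0.533
```

Request:
servo_tool([
  [-0.8,0,0.6,0,0,0,-0.6],
  [0,0,0,0,0,0,-0.6],
  [0,0,0,0,0,0,-0.6],
])

```text
t: 16.03
tcp_pos: [0.5029, -0.2976, 0.0605]
tool_rot: [0.884, 0.153, 0.436, -0.074]
force: [-0.1, 0.7, -4.4]
finger_gap: 0.536
```

Request:
servo_tool([
  [-0.8,0,0.6,0,0,0,-0.6],
  [0,0,0,0,0,0,-0.6],
  [0,0,0,0,0,0,-0.6],
])

```text
t: 16.28
tcp_pos: [0.5032, -0.2975, 0.0604]
tool_rot: [0.883, 0.154, 0.436, -0.074]
force: [-0.9, -0.4, -3.0]
finger_gap: 0.539
```

Request:
servo_tool([
  [-0.8,0,0.6,0,0,0,-0.6],
  [0,0,0,0,0,0,-0.6],
  [0,0,0,0,0,0,-0.6],
])

```text
t: 16.53
tcp_pos: [0.5034, -0.2974, 0.0604]
tool_rot: [0.883, 0.154, 0.437, -0.074]
force: [0.2, -0.0, -0.8]
finger_gap: 0.535
```

Height has stopped at 0.0604 and the carried weight is unloading, so the jar is on the disc. I'll check and then open gradually.

Request:
servo_tool([
  [0,0,0,0,0,0,0.1],
  [0,0,0,0,0,0,0.15],
  [0,0,0,0,0,0,0.25],
  [0,0,0,0,0,0,0.35],
  [0,0,0,0,0,0,0.5],
  [0,0,0,0,0,0,0.7],
  [0,0,0,0,0,0,0.7],
  [0,0,0,0,0,0,0.7],
])

```text
t: 17.2
tcp_pos: [0.5044, -0.2973, 0.0612]
tool_rot: [0.882, 0.154, 0.439, -0.074]
force: [-0.6, 0.8, -0.2]
finger_gap: 0.85
```

```bash
python3 -c "
from k import *
S=manip.snapshot('scene');W=manip.snapshot('wrist')
for n,i in(('s7',S),('w7',W)): cv2.imwrite('pics/%s.png'%n,i['frame'][:,:,::-1])
s,p,R=pose();print(p,s['force'],s['finger_gap'])
plan(p-.12*R.as_matrix()[:,2],R,.7,n=7)
"
```

```text
[ 0.50437566 -0.29726415  0.06118157] [ 0.05698941 -0.05173541 -1.16339464] 0.8471026432496639
t 17.3 dist 120.0 ang 0.0 rows 7 q [-1.17  0.88  1.97  1.42  0.94 -1.21] gap 0.847 F [ 0.1 -0.1 -1.2]
[-0.0, -0.0, -17.1, 0.0, 0.0, 0.0, 0.7]
[-0.0, -0.0, -17.1, 0.0, 0.0, 0.0, 0.7]
[-0.0, -0.0, -17.1, 0.0, 0.0, 0.0, 0.7]
[-0.0, -0.0, -17.1, 0.0, 0.0, 0.0, 0.7]
[-0.0, -0.0, -17.1, 0.0, 0.0, 0.0, 0.7]
[-0.0, -0.0, -17.1, 0.0, 0.0, 0.0, 0.7]
[-0.0, -0.0, -17.1, 0.0, 0.0, 0.0, 0.7]
```

View pics/s7.png

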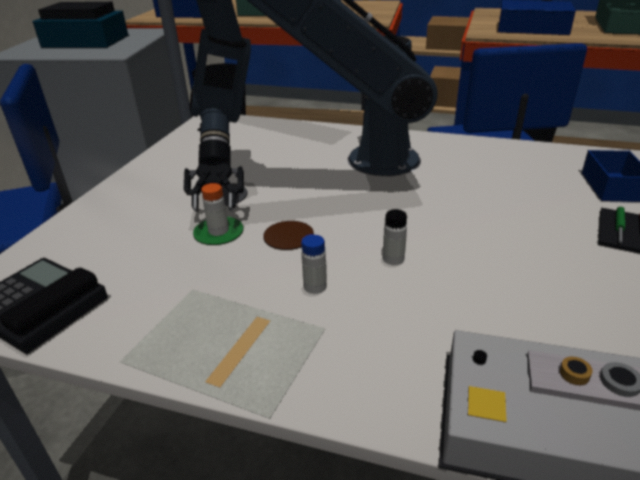

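View pics/w7.png

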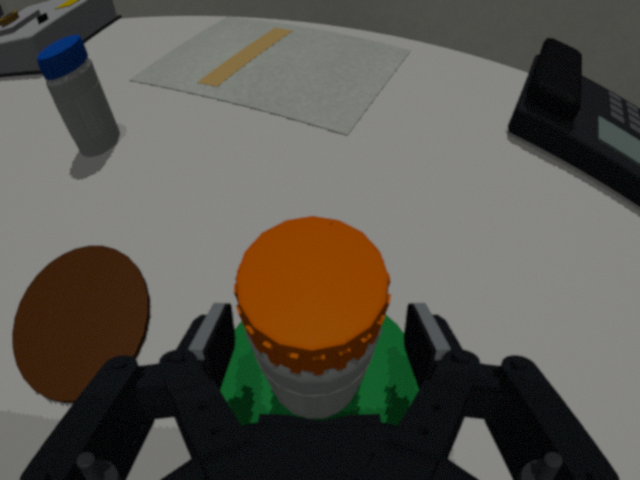

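The jar stands on the green disc (scene view, base about (216,232)), and both fingers are clear of it in the wrist view. Retreating along the tool axis.

Request:
servo_tool([
  [0,-1,-8,0,0,0,0.8],
  [0,-1,-14,0,0,0,0.8],
  [0,0,-17,0,0,0,0.8],
  [0,0,-17,0,0,0,0.8],
  [0,0,-17,0,0,0,0.8],
  [0,0,-17,0,0,0,0.8],
  [0,0,-17,0,0,0,0.8],
  [0,0,-10,0,0,0,0.8],
  [0,0,0,0,0,0,0.8],
  [0,0,0,0,0,0,0.8],
])

```text
t: 18.13
tcp_pos: [0.4087, -0.3271, 0.1366]
tool_rot: [0.882, 0.154, 0.438, -0.075]
force: [1.3, 0.1, -0.2]
finger_gap: 0.902
```

```bash
python3 -c "
from k import *
S=manip.snapshot('scene');T=manip.snapshot('top')
for n,i in(('s8',S),('t8',T)): cv2.imwrite('pics/%s.png'%n,i['frame'][:,:,::-1])
s,p,R=pose();print(s['t'],p,s['force'],s['finger_gap'])
o=blobs(T['frame'],'orange',(400,200,520,300),50);g=blobs(T['frame'],'green',(400,210,500,300))
os_=blobs(S['frame'],'orange',(180,150,250,220),30)
print(o,g,os_)
if o:print(onz(T,*o[0][1],.121),tri(ray(T,*o[0][1]),ray(S,*os_[0][1])))
for c,b in(('blue',(285,150,335,205)),('black',(215,225,255,265))): print(c,blobs(T['frame'],c,b))
"
```

```text
18.2333 [ 0.40920332 -0.32656826  0.13616692] [ 0.67955596 -1.04181996 -0.35275737] 0.9001522665294841
[([452, 240, 22, 21, 347], [462.5, 249.9])] [([419, 229, 55, 55, 1301], [440.3, 256.2])] [([203, 185, 18, 8, 117], [211.3, 188.4])]
[ 0.48955854 -0.30045013  0.121     ] [ 0.48944082 -0.30063893  0.11717201]
blue [([299, 167, 22, 22, 383], [309.4, 177.3])]
black [([224, 236, 30, 25, 520], [237.7, 248.4])]
```

View pics/s8.png

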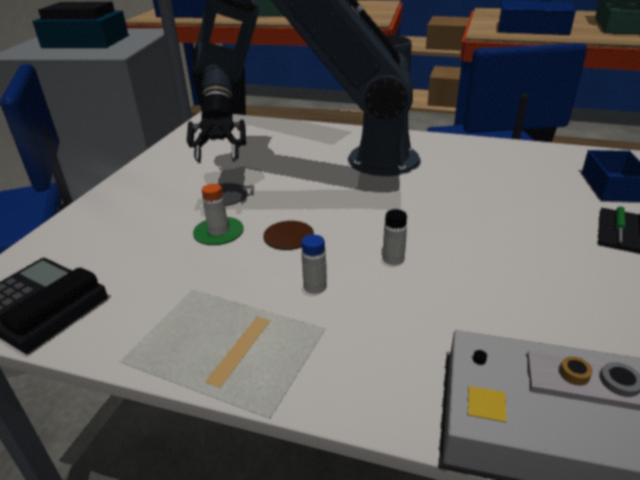

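View pics/t8.png

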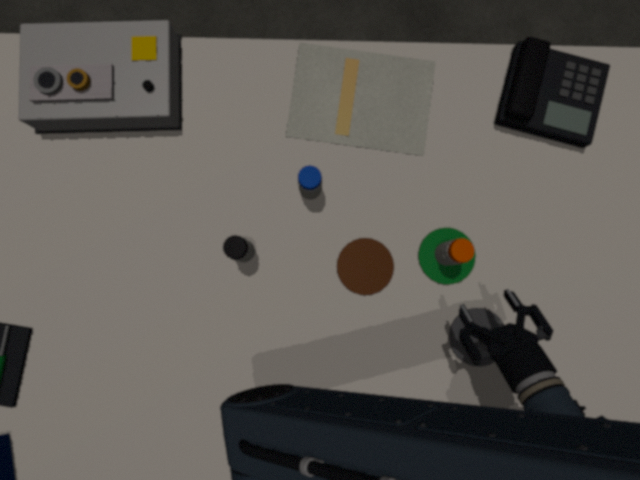

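The jar stands upright within about 5 mm of the disc's centre. The blue and black jars' pixels have not moved, and the arm is clear, so I'm handing in.

```bash
python3 -c "
from station import manip
print(manip.sign_off())"
```

```text
the job is handed in; nothing more can be done
None
```

The lid check is done and the job is handed in at about 18 s; sign-off reports no verdict. I gripped the orange-lidded jar across the wall and turned it over until its axis was tilted about 135°, the lid about 45° below level. I held it so for over a second, turned it back and lowered it onto the green disc until contact, then let go and backed off.

**Last checks:**
- **Orange jar:** it stands upright about 5 mm from the disc's centre (limit 37 mm). The lid height came out at 117 mm where 121 mm was expected, which fits the camera error and the lid's partly lit side.
- **Blue and black jars:** their lids moved less than 0.5 pixel in the top view compared with the start.
- **Arm:** nothing was touching the gripper when I handed in, and its force reading was about 1 N, which is noise.

None of the final checks failed. Along the way there was a brief 12 N force reading during the approach, before the grasp; it was back near zero at the next reading and every jar was still standing, so I took it as the arm braking.

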